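# Unlock the slide cabinet's drop front with the bar-handled key

## Robot

A 6-joint arm with a two-finger parallel gripper is mounted at the origin on the work surface. World frame = base frame: x ahead of the robot, y to its left, z up, the work surface at z = 0. Lengths are in m, angles in rad, forces in N, time in s.
With the tool pointing down it reaches from about 0.35 to 0.775 m from the base axis. Payload 5.5 kg.
Tool frame: the origin (TCP) lies on the centre line of the jaws, within the pads' length; the fingertips stand 11 mm ahead of it and the grasp point (between the pads) lies 8 mm behind it (env.nose_length is the distance from the TCP to the fingertips, in m); x points along the fingers, z is the direction in which the jaws open and shut, and the axes are right-handed (so a half turn about x gives the same grasp; the last joint's range is limited). The gripper opens to 85 mm and grips with 20 to 120 N. Pads are 22 mm wide; open, the fingers measure 114 mm over their backs; the gripper's body (76 mm by 85 mm) begins 54 mm behind the grasp point. The pads swing forward as they close: fully open they stand 13 mm farther back than shut.
Start: joints at [1.01, 0.313, 0.046, 1.304, 0, 1.431], TCP at [0.235, 0.525, 0.242] pointing down, gripper open.
Joint ranges: [-2.76, 2.76], [-0.86, 1.69], [-1.03, 1.26], [-2.2, 2.34], [-1.47, 1.5], [-3.14, 3.14]. Speed limits (rad/s): [2.57, 2.57, 3.14, 3.14, 3.14, 3.14].

## Interface

Orientations are given as a unit quaternion [w, x, y, z].
In Python, from workcell import env gives the robot as it stands. The module is installed in compiled form; this text tells all that it offers.
- The arm moves only by the tool step_arm, never from a script. Its argument "moves" is a list that holds one entry, the list of rows, each a list of 7 numbers: the turn, a rotation vector about the tool's x, y, z in rad, then the shift along the tool's x, y, z in m, then the opening, from 0 (shut) to 1 (fully open). In form: [[[rx, ry, rz, tx, ty, tz, grip], ...]]. A call has 1 to 12 rows; each row is the pose to reach, as a shift and turn from the pose measured when the call began, along the tool's axes at that moment; what a row does not reach only later rows make up. A row lasts 1/10 s, in which the tool goes at most 50 mm and 8.59 degrees, less where a joint would pass 70% of its speed; a pose out of reach is approached as far as the arm can. A call with a gripper value outside its range is refused whole. The fingers move at their own pace and stop on an object; "force" is the grip in N (left out, the last holds). Time passes only in rows, so rows that repeat a pose let the fingers close. It gives the time, the measured TCP pose, the force and the opening at its end, in the units of the state.
- env.get_state(): the state, without advancing time (a new reading comes with each control period).
- env.read_camera(name): name is "scene" or "top" or "wrist"; returns (picture, depth): 480x640x3 uint8, red, green, blue; 480x640 float32, m along the optical axis (not along the pixel's ray), 0 where there is no reading.
- env.get_calibration(name): a dict with "mtx" (3x3 intrinsics, pixels), "camera_from_world" (4x4, takes a point from world to camera coordinates); the wrist camera has in their place "T_tool_cam" (4x4, takes a point from camera to tool coordinates, whose origin is the TCP and whose axes are the tool frame's). Camera axes: x right, y down, z forward; pixel columns grow to the right and rows downward; lengths in m; the calibration is good to about 2 mm. A picture is of the moment at which its call begins: read the wrist's pose just before it. get_calibration takes no time and is no camera call.
- env.hand_in(): hands the job in, once; it reports no verdict.
Trained networks look in the newest picture that a camera, given by its name, has taken for a name from the list of things; names that differ only in an ending like _2 or _b are one class to them, and where a whole thing is asked for, a point or a joint stands for the part that bears it (a point fixed in the world has none). Each returns a list of dicts, best first, with "confidence" (0 to 1); they miss things now and then, are a little off and sometimes report something else, mostly with a low value. They report only what shows in the picture. A call takes as long as a camera call.
- env.boxes_of(camera, thing): "uv" ([column, row] in pixels, amid what is visible of it).
- env.silhouettes(camera, thing): "mask" (480x640 bool, what is visible of it) and "uv" ([column, row] in pixels, amid what is visible of it).
The state is a dict: "clock": time; "joint_pos": joint angles; "qvel": joint speeds; "tau": joint torques, N m; "tcp_pos": TCP position; "orientation": TCP orientation; "wrist_force": force on the tool from outside, world axes, zero at the start; "ft_torque": the same for the moment, N m; "finger_gap": finger opening in m.
Only numpy, scipy, OpenCV 4.12 (cv2) and the standard library are available. Lean on these libraries where they do the work, as an engineer would, in place of code of your own. Each camera call takes 0.05 s, during which the arm holds its last target.

## Task

Take the key with the straight bar handle out of the wooden key stand, push it fully home in the lock on the cabinet's sloping face and turn it clockwise until the hidden bolt lets go and the drawer front drops open. Leave the key in the lock, still turned, and let go of it. Leave the other two keys in the stand and do not disturb the other things on the ledge.

Things in the scene. Friction and masses are not known exactly. Their poses are not given: they have to be found in the camera images.
- key_bar: Brass key, 90 mm long, 80 g, upright in one of the stand's three slots. Origin: middle of the lower tip; z up the shaft. Handle: plain rectangular plate, z = 62 to 90 mm, 36 mm wide along y, 10 mm thick along x. Round shaft 9.5 mm, tapering below z = 11 mm. Flat bit z = 0 to 8 mm, 18 mm wide along y, 5 mm thick, lower edge and ends rounded 2.5 mm. Same after a half turn about z.
- key_grip (a point): Middle of that key's handle, 76 mm above its tip: pinch here across the handle's 10 mm thickness (key's x). In the stand the key's tip is 5 mm above the ledge and its lower 45 mm are in the slot: lift it 50 mm or more straight up to clear the stand.
- key_round: Another brass key, like the first but with a round disc handle (28 mm across, z = 62 to 90 mm) and a narrow bit; stands in another slot. Leave it there.
- key_trefoil: Another brass key with a clover-leaf handle of three small discs; stands in another slot. Leave it there.
- stand: Fixed oak block, 60 mm along its x, 160 mm along its y, 50 mm high, origin at the centre of its underside, with three slots in its top at y = -50, 0 and 50 mm, each 21 mm along y and 12 mm along x, 45 mm deep. The keys' handles are broad along its y and stand 17 to 45 mm above its top.
- lock: Brass lock plate, 60 x 60 mm, in the cabinet's sloping face, 144 mm above the ledge. Origin: centre of the keyhole on the plate's outer surface; z points straight out (31.5 degrees from vertical, leaning to the robot), x up the slope, y level. Keyhole, through the 16 mm plate: slot 20.5 mm along x, 7.5 mm along y, with a 12.5 mm square opening in its middle for the shaft; edges sharp.
- lock_floor (a point): Where the key's tip rests when fully home: on the lock's axis, 27 mm below the plate's outer surface. The key goes in along the lock's -z, its handle and bit broad along the lock's x, with about 1.25 mm of play each way. The bit cannot turn until it is right through the plate. Fully home, the key's handle starts 35 mm above the plate.
- barrel (a joint): Turn of the barrel behind the plate, rad: 0 at the start (in line with the keyhole), grows as the key turns clockwise seen from outside, stops at 1.45. Friction 0.05 N m; stays where left. The bit has up to 0.2 rad of play in it. It lifts a hidden bolt, which lets the drawer front go at about 1.1 rad; turn to 1.2 or more. Once turned, the key is held in by its bit.
- drawer_front (a joint): Opening angle of the walnut drawer front, rad: 0 shut, 1.45 fully open. It is hinged along its lower edge at the foot of the cabinet's front; when the bolt lets go it falls open by itself towards the robot in about a second. Before that it may only come ajar by up to 0.1 rad.
- front_edge (a point): Middle of the top edge of the drawer front's outer face, 90 mm from its hinge (front is 214 mm wide). Keep the 100 mm before the cabinet clear.
- cabinet: Fixed walnut cabinet, 200 mm along x (depth), 240 mm along y (width), flat top at 173 mm over its rear half, the front half sloping down towards the robot to 118 mm. Origin at the centre of its underside, front faces its own -x.
- slide_a: Glass lantern slide in an oak frame, 84 x 84 x 8 mm, lying flat; origin at the centre of its underside. Leave alone.
- slide_b: A second such slide. Leave alone.
- slide_c: A third such slide. Leave alone.
- tube: Brass focusing tube, 58 mm wide, 90 mm high, standing; origin at the centre of its underside. Leave alone.
- bottle: Amber glass bottle with a cork, 54 mm wide, 121 mm high, standing; origin at the centre of its underside. Leave alone.
- carrier: Black tin slide carrier, a shallow tray 90 mm along x, 210 mm along y, 18 mm high; origin at the centre of its underside. Leave alone.

How it is judged:
On the way, in this order (a step that is already met when the one before it is completed fails the run):
1. the bar-handled key is fully home in the lock (tip within 4.5 mm of its seat, in line with the lock to 0.25 rad) (distance between key_bar and lock_floor below 0.0045 m and angle between the z axis of key_bar and the z axis of lock, either way round below 0.25 rad), for 0.1 s.
2. with the key home, the barrel has been turned clockwise past 0.9 rad (all of step 1 and value of joint barrel above 0.9 rad), for 0.1 s.
At the end, for the whole second after the job is handed in: The drawer front is open (over 1.3 rad), the bar-handled key is at rest in the lock, its tip within 4.5 mm of its seat and its shaft within 0.25 rad of the lock's axis, and the barrel is still turned past 0.9 rad (all of step 2 and value of joint drawer_front above 1.3 rad and linear speed of key_bar below 0.02 m/s); the robot touches nothing.
It fails at once if another key is moved more than 25 mm (taken out of the stand) (distance of any of key_round, key_trefoil from where it was at the start of the episode above 0.025 m).
It fails at once if one of the slides, the tube, the bottle or the carrier is pushed more than 30 mm (distance of any of slide_a, slide_b, slide_c, tube, bottle, carrier from where it was at the start of the episode above 0.03 m).
It fails at once if the bottle or the tube is tipped over (30 degrees) (angle between any of bottle, tube's own z axis and vertical above 0.52 rad).
It also fails if it takes over 50 s, if anything falls off the work surface, if the arm or the gripper's body presses on something with over 40 N, if the wrist force passes 120 N, or if a joint passes its speed limit or range.

## Working session

There is one attempt and no reset: what is moved stays moved. The work goes in short steps, Python scripts to look and compute and a tool call to move; the robot and the scene stay as the last step left them, time stands still between calls to the robot, and variables do not carry over. Pictures are saved under pics/ and viewed, and the job is handed in when it is done.

Besides the shell and the picture viewer there is one more tool, called after ">>>" in YAML: its name, and indented under it one key for each argument. step_arm: Moves the arm, as the interface text tells. Its arguments: {"type":"object","properties":{"moves":{"type":"array","items":{"type":"array","items":{"type":"array","items":{"type":"number"}}}},"force":{"type":"number"}},"required":["moves"]}

```bash
mkdir -p pics; ls; python3 - <<'E'
from workcell import env
import cv2,numpy as np
print(env.get_state())
for n in ("scene","top","wrist"):
    p,d=env.read_camera(n); cv2.imwrite(f"pics/{n}0.png",p[:,:,::-1]); np.save(f"pics/{n}0.npy",d)
    print(n,env.get_calibration(n))
E
```

```text
pics
{'clock': 0.0, 'joint_pos': array([ 1.01040513e+00,  3.13991519e-01,  4.49950086e-02,  1.30357047e+00,
       -2.22306760e-05,  1.43119993e+00]), 'qvel': array([-0.00120064,  0.00057537, -0.00122591,  0.00063627, -0.00176463,
       -0.00054367]), 'tau': array([ 3.62112432e-04, -4.80629218e+01,  2.98530954e+01,  1.94987759e-02,
       -2.41244379e-04, -6.27611083e-07]), 'tcp_pos': array([0.23463904, 0.52443027, 0.24142044]), 'orientation': array([ 0.59283374, -0.38482074,  0.59396233,  0.38427841]), 'wrist_force': array([ 0.05574644, -0.12998633, -1.35781102]), 'ft_torque': array([-0.04657926,  0.02522194,  0.00365269]), 'finger_gap': 0.08532952597812525}
scene {'mtx': array([[556.21637797,   0.        , 314.73516241],
       [  0.        , 556.21637797, 243.59125705],
       [  0.        ,   0.        ,   1.        ]]), 'camera_from_world': array([[ 7.32156388e-01,  6.81136340e-01, -5.55843516e-04,
        -4.46108663e-01],
       [ 5.49778361e-01, -5.91440492e-01, -5.89865999e-01,
        -2.71315710e-01],
       [-4.02107917e-01,  4.31568569e-01, -8.07500956e-01,
         1.7
[... 359 characters left out ...]
0.99679778,  0.02343727, -0.07645183,  0.62570054],
       [ 0.07691187,  0.0193983 , -0.99684917,  1.64760258],
       [ 0.        ,  0.        ,  0.        ,  1.        ]])}
wrist {'mtx': array([[369.1428095 ,   0.        , 318.12405266],
       [  0.        , 369.1428095 , 239.21878213],
       [  0.        ,   0.        ,   1.        ]]), 'T_tool_cam': array([[-6.05863148e-04, -2.75134666e-01,  9.61405507e-01,
        -1.32369749e-01],
       [ 3.79548494e-04, -9.61405677e-01, -2.75134476e-01,
         6.97316051e-02],
       [ 9.99999744e-01,  1.98206173e-04,  6.86907218e-04,
         1.29962614e-03],
       [ 0.00000000e+00,  0.00000000e+00,  0.00000000e+00,
         1.00000000e+00]])}
```

View pics/scene0.png

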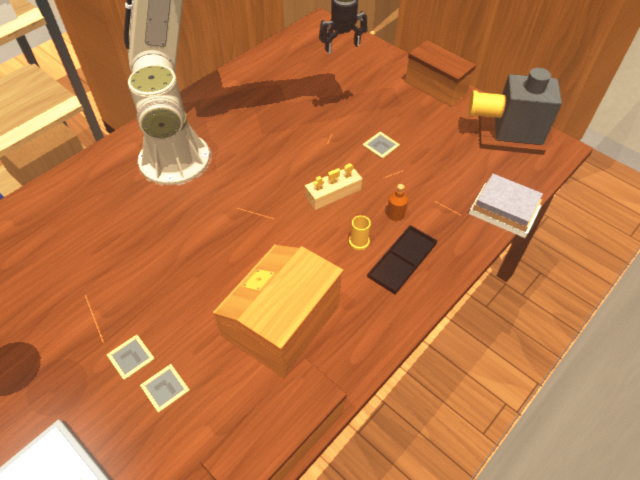

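View pics/top0.png

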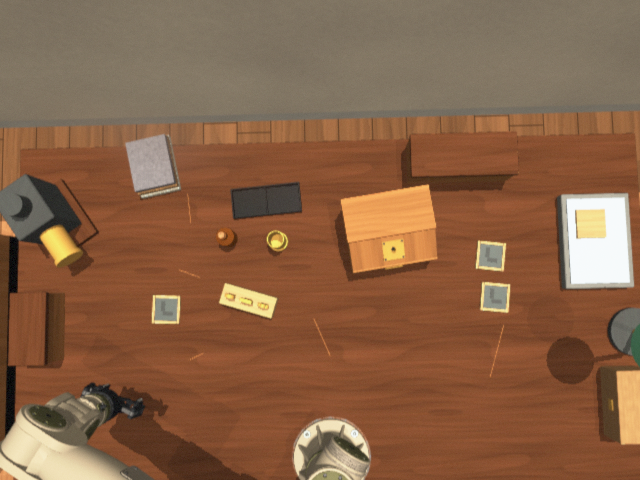

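View pics/wrist0.png

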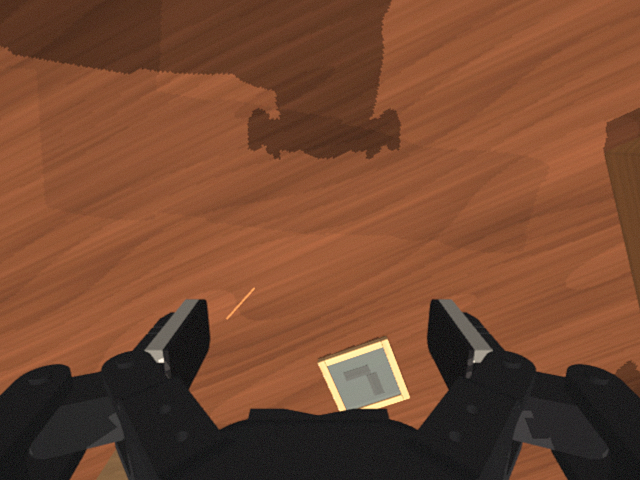

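The scene picture shows the stand at about (333,187), the cabinet at (280,310) and its lock plate at (259,280). In the top picture the stand is at (248,301) and the lock at (394,250). Next I'll zoom in and measure.

```bash
cat > h.py <<'E'
from workcell import env
import cv2,numpy as np
from scipy.spatial.transform import Rotation as R
def pose():
    s=env.get_state(); T=np.eye(4); q=s['orientation']; T[:3,:3]=R.from_quat([q[1],q[2],q[3],q[0]]).as_matrix(); T[:3,3]=s['tcp_pos']; return T
def Tcw(n,T=None):
    c=env.get_calibration(n)
    if n=="wrist": return (pose() if T is None else T)@c["T_tool_cam"]
    return np.linalg.inv(c["camera_from_world"])
def cloud(n,d,T=None):
    K=env.get_calibration(n)["mtx"]; v,u=np.mgrid[:480,:640]
    P=np.stack([(u-K[0,2])/K[0,0]*d,(v-K[1,2])/K[1,1]*d,d],-1)
    M=Tcw(n,T); return P@M[:3,:3].T+M[:3,3]
def proj(n,X,T=None):
    K=env.get_calibration(n)["mtx"]; M=np.linalg.inv(Tcw(n,T)); p=np.atleast_2d(X)@M[:3,:3].T+M[:3,3]; q=p@K.T; return q[:,:2]/q[:,2:]
E
python3 - <<'E'
from h import *
for n in ("top","scene"):
    p,d=env.read_camera(n); C=cloud(n,d)
    for t in ("key_bar","key_round","key_trefoil","stand","lock","cabinet","drawer_front"):
        for r in env.silhouettes(n,t)[:3]:
            m=r["mask"]&(d>0); X=C[m]
            print(n,t,round(r["confidence"],2),np.round(r["uv"]),m.sum(),np.round(np.median(X,0),4),np.round(X[:,2].max(),3))
            if t in("stand","cabinet","lock") : np.save(f"pics/{n}_{t}.npy",X) if r is not None and r["confidence"]>.5 else 0
p=cv2.imread("pics/scene0.png"); a=cv2.resize(p[150:220,290:380],None,fx=6,fy=6,interpolation=2)
p=cv2.imread("pics/top0.png"); b=cv2.resize(p[270:330,205:295],None,fx=6,fy=6,interpolation=2)
cv2.imwrite("pics/z1.png",a);cv2.imwrite("pics/z2.png",b)
p=cv2.imread("pics/top0.png"); cv2.imwrite("pics/z3.png",cv2.resize(p[175:285,330:450],None,fx=5,fy=5,interpolation=2))
E
```

```text
top key_bar 0.41 [244. 300.] 53 [0.4652 0.2312 0.0935] 0.102
top key_bar 0.21 [231. 294.] 32 [0.4804 0.2801 0.0936] 0.099
top key_bar 0.17 [390. 269.] 13 [ 0.5509 -0.1832  0.0776] 0.101
top stand 0.93 [252. 299.] 1111 [0.4644 0.2271 0.0495] 0.099
top stand 0.26 [390. 247.] 404 [ 0.598  -0.1877  0.1434] 0.165
top stand 0.26 [495. 298.] 797 [ 0.4574 -0.4998  0.006 ] 0.019
top lock 0.85 [392. 248.] 435 [ 0.5984 -0.1882  0.1434] 0.165
top lock 0.53 [227. 237.] 331 [0.649  0.2883 0.0768] 0.129
top cabinet 0.91 [393. 228.] 6716 [ 0.6539 -0.178   0.1693] 0.185
scene key_bar 0.64 [334. 174.] 103 [0.4682 0.23   0.0831] 0.101
scene key_round 0.64 [352. 169.] 78 [0.4833 0.2786 0.0814] 0.097
scene key_trefoil 0.44 [316. 181.] 57 [0.4537 0.1824 0.079 ] 0.096
scene stand 0.88 [332. 188.] 1209 [0.4797 0.2189 0.0445] 0.074
scene lock 0.78 [259. 282.] 359 [ 0.5988 -0.1885  0.1428] 0.163
scene lock 0.22 [283. 304.] 10388 [ 0.6961 -0.2071  0.1614] 0.18
scene cabinet 0.96 [281. 306.] 10640 [ 0.6952 -0.2062  0.1592] 0.18
```

View pics/z1.png

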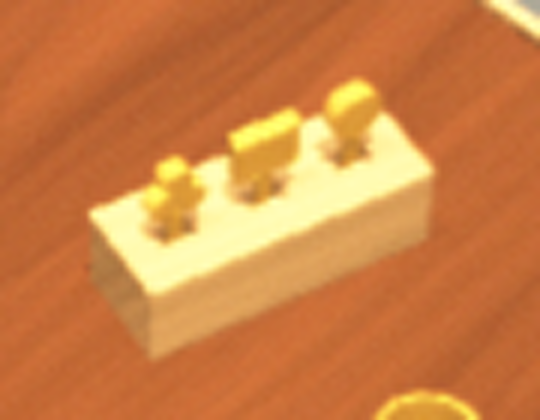

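View pics/z2.png

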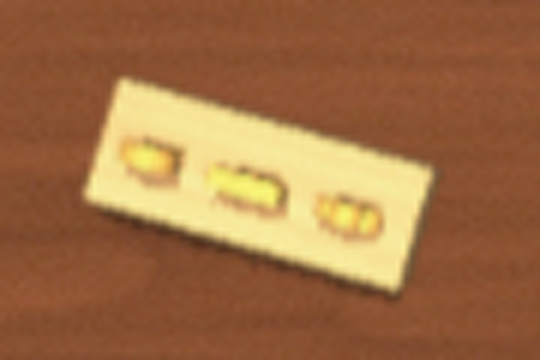

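View pics/z3.png

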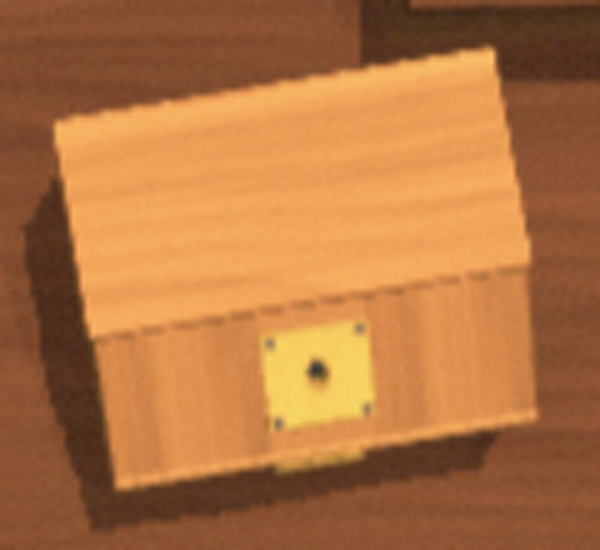

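```bash
python3 - <<'E'
from h import *
T=pose(); print(np.round(T,3)); z=T[:3,2]; print("yaw z",np.degrees(np.arctan2(z[1],z[0])))
for n in("top","scene"):
    X=np.load(f"pics/{n}_stand.npy"); m=abs(X[:,2]-.05)<.006
    r=cv2.minAreaRect((X[m][:,:2]*1000).astype(np.float32)); print(n,"stand",r)
d=np.load("pics/top0.npy"); C=cloud("top",d)
X=np.load("pics/top_cabinet.npy"); m=abs(X[:,2]-.173)<.006
print("cab top",cv2.minAreaRect((X[m][:,:2]*1000).astype(np.float32)),np.median(X[m][:,2]))
for n in("top","scene"):
    X=np.load(f"pics/{n}_lock.npy"); 
    X=X[(X[:,2]>.11)]
    c=np.median(X,0); X=X[np.linalg.norm(X-c,axis=1)<.05]; c=X.mean(0); w,v=np.linalg.eigh(np.cov((X-c).T)); nrm=v[:,0]*np.sign(v[2,0]); print(n,"lock",c,nrm,np.degrees(np.arccos(nrm[2])),np.degrees(np.arctan2(-nrm[1],-nrm[0])))
E
```

```text
[[ 0.    -0.913  0.408  0.235]
 [ 0.     0.408  0.913  0.525]
 [-1.    -0.     0.     0.242]
 [ 0.     0.     0.     1.   ]]
yaw z 65.89175439668897
top stand ((464.7492370605469, 233.82135009765625), (159.97964477539062, 59.948421478271484), 72.801513671875)
scene stand ((467.22552490234375, 232.38534545898438), (163.64430236816406, 66.31989288330078), 71.07156372070312)
cab top ((690.0234985351562, -173.71119689941406), (134.31634521484375, 245.59368896484375), 8.435342788696289) 0.17276781736995328
top lock [0.65320914 0.29591452 0.12053041] [-0.33447834  0.26545872  0.90424328] 25.27844217951213 -38.437272223616795
scene lock [ 0.59964128 -0.18908065  0.14369278] [-0.52845637 -0.07407312  0.84572279] 32.25054018177803 7.9790979322330395
```

>>> step_arm:
  moves:
    - [[-0.14,0,0,0.003,-0.03,-0.016,0.6],[-0.28,0,0,0.006,-0.06,-0.032,0.6],[-0.42,0,0,0.01,-0.09,-0.048,0.6],[-0.56,0,0,0.013,-0.12,-0.064,0.6],[-0.7,0,0,0.016,-0.15,-0.08,0.6],[-0.84,0,0,0.02,-0.18,-0.096,0.6],[-0.98,0,0,0.023,-0.21,-0.112,0.6],[-1.12,0,0,0.026,-0.24,-0.128,0.6],[-1.26,0,0,0.03,-0.27,-0.144,0.6],[-1.4,0,0,0.033,-0.3,-0.16,0.6],[-1.54,0,0,0.036,-0.332,-0.174,0.6],[-1.69,0,0,0.04,-0.332,-0.174,0.6]]

```text
clock: 2.15
tcp_pos: [0.4698, 0.2277, 0.2023]
orientation: [-0.106, 0.7, -0.106, -0.698]
wrist_force: [-1.0, 0.2, 0.0]
finger_gap: 0.0515
```

```bash
python3 - <<'E'
from h import *
T=pose(); s=env.get_state(); print(s['clock'],np.degrees(s['joint_pos']).round(1)); print(np.round(T,4))
p,d=env.read_camera("wrist"); cv2.imwrite("pics/w1.png",p[:,:,::-1]); np.savez("pics/w1.npz",d=d,T=T)
C=cloud("wrist",d,T)
for t in("key_bar","stand"):
  for r in env.silhouettes("wrist",t)[:2]:
    m=r["mask"]&(d>0); X=C[m]; print(t,r["confidence"],r["uv"],m.sum(),X.mean(0),X.min(0),X.max(0))
    if t=="key_bar": X=X[X[:,2]>.085]; print(" rect",cv2.minAreaRect((X[:,:2]*1000).astype(np.float32)))
    else: X=X[abs(X[:,2]-.05)<.005]; print(" rect",cv2.minAreaRect((X[:,:2]*1000).astype(np.float32)),np.median(X[:,2]))
E
```

```text
2.15 [ 17.1  12.9  -9.8  67.2  -0.1 -55.7]
[[ 2.100e-03 -2.958e-01 -9.552e-01  4.698e-01]
 [-4.000e-04 -9.552e-01  2.958e-01  2.277e-01]
 [-1.000e+00 -2.000e-04 -2.100e-03  2.023e-01]
 [ 0.000e+00  0.000e+00  0.000e+00  1.000e+00]]
key_bar 0.75 [331.6, 245.3] 835 [0.46484571 0.23315688 0.09419033] [0.4561834  0.21688354 0.06925472] [0.47479471 0.25354034 0.09771567]
 rect ((465.5032043457031, 235.2765655517578), (36.18111801147461, 9.756829261779785), 73.15142822265625)
stand 0.95 [324.1, 211.7] 12609 [0.46344983 0.22803143 0.0506764 ] [0.41437431 0.15067202 0.00138433] [0.51757992 0.31997384 0.09661561]
 rect ((465.6185302734375, 235.83294677734375), (160.38006591796875, 60.18891906738281), 72.75993347167969) 0.05086254889383035
```

View pics/w1.png

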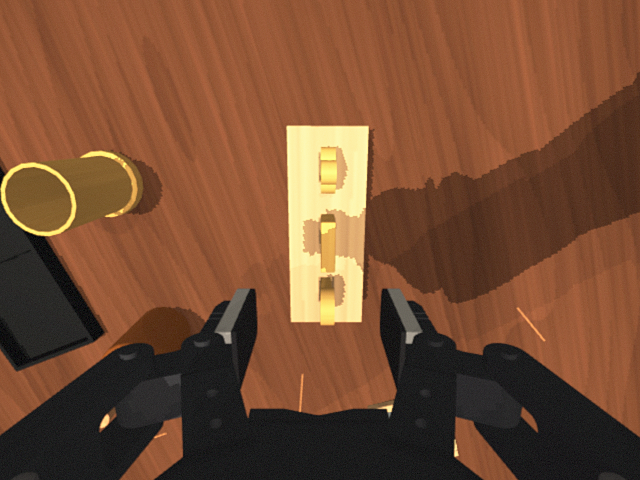

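The wrist picture shows the bar key in the middle slot at (328,243), with the trefoil at (328,170) and the round key at (328,300). The measured 36.2 x 9.8 mm handle and 160 x 60 mm stand match the given sizes. I'll descend onto the handle.

>>> step_arm:
  moves:
    - [[0,0,0,0.02,-0.0063,0.0066,0.5],[0,0,0,0.05,-0.0063,0.0066,0.5],[0,0,0,0.08,-0.0063,0.0066,0.5],[0,0,0,0.105,-0.0063,0.0066,0.5],[0,0,0,0.12,-0.0063,0.0066,0.5],[0,0,0,0.128,-0.0063,0.0066,0.5],[0,0,0,0.128,-0.0063,0.0066,0.5],[0,0,0,0.128,-0.0063,0.0066,0.5]]

```text
clock: 3.1
tcp_pos: [0.4626, 0.2385, 0.0749]
orientation: [-0.108, 0.699, -0.108, -0.699]
wrist_force: [-0.9, 0.1, -0.2]
finger_gap: 0.0427
```

```bash
python3 - <<'E'
from h import *
T=pose(); print(np.round(T,4))
p,d=env.read_camera("wrist"); cv2.imwrite("pics/w2.png",p[:,:,::-1]); 
E
```

```text
[[ 2.000e-04 -3.013e-01 -9.535e-01  4.626e-01]
 [ 4.000e-04 -9.535e-01  3.013e-01  2.385e-01]
 [-1.000e+00 -4.000e-04 -1.000e-04  7.490e-02]
 [ 0.000e+00  0.000e+00  0.000e+00  1.000e+00]]
```

View pics/w2.png

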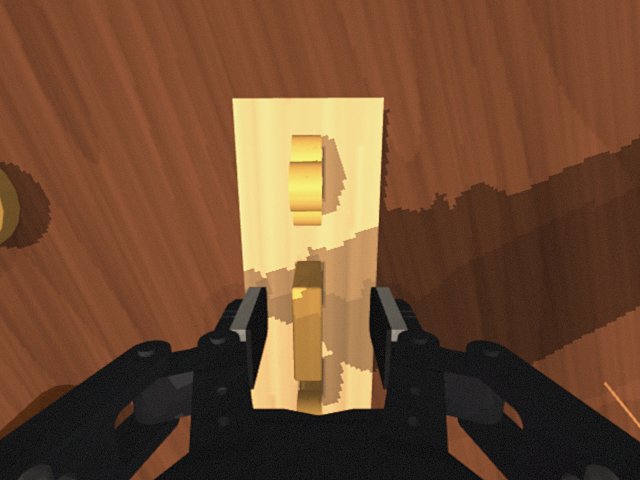

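The key at column 308 sits between the pads, whose centre is at column 318, so the tool is about 3.7 mm off along its z. I'll correct that and then close.

>>> step_arm:
  moves:
    - [[0,0,0,0,0.0019,-0.0037,0.45],[0,0,0,0,0.0019,-0.0037,0.45],[0,0,0,0,0.0019,-0.0037,0.0],[0,0,0,0,0.0019,-0.0037,0.0],[0,0,0,0,0.0019,-0.0037,0.0],[0,0,0,0,0.0019,-0.0037,0.0],[0,0,0,0,0.0019,-0.0037,0.0],[0,0,0,0,0.0019,-0.0037,0.0]]
  force: 60

```text
clock: 3.95
tcp_pos: [0.4663, 0.2356, 0.0754]
orientation: [-0.108, 0.699, -0.108, -0.698]
wrist_force: [0.5, -0.4, 4.1]
finger_gap: 0.0091
```

```bash
python3 - <<'E'
from h import *
T=pose(); print(np.round(T,4))
p,d=env.read_camera("wrist"); cv2.imwrite("pics/w3.png",p[:,:,::-1]); print(env.get_state())
E
```

```text
[[ 1.700e-03 -3.014e-01 -9.535e-01  4.663e-01]
 [ 5.000e-04 -9.535e-01  3.014e-01  2.356e-01]
 [-1.000e+00 -1.000e-03 -1.500e-03  7.540e-02]
 [ 0.000e+00  0.000e+00  0.000e+00  1.000e+00]]
{'clock': 4.0, 'joint_pos': array([ 3.14129705e-01,  3.24499347e-01, -3.70334661e-01,  8.74149376e-01,
        2.51557429e-06, -9.50585880e-01]), 'qvel': array([ 0.00080105,  0.00041365,  0.00090994, -0.00083843,  0.00015031,
       -0.00088789]), 'tau': array([ 5.48458714e-01, -4.24377573e+01,  2.40788269e+01,  1.38024646e-01,
        3.73013802e-01,  5.13268940e-03]), 'tcp_pos': array([0.46627238, 0.23560278, 0.0754645 ]), 'orientation': array([-0.10808337,  0.69941383, -0.10750444, -0.69827006]), 'wrist_force': array([ 0.37334664, -0.88607653,  3.9109691 ]), 'ft_torque': array([-0.29597515, -0.15298813, -0.02953468]), 'finger_gap': 0.009120702577134748}
```

View pics/w3.png

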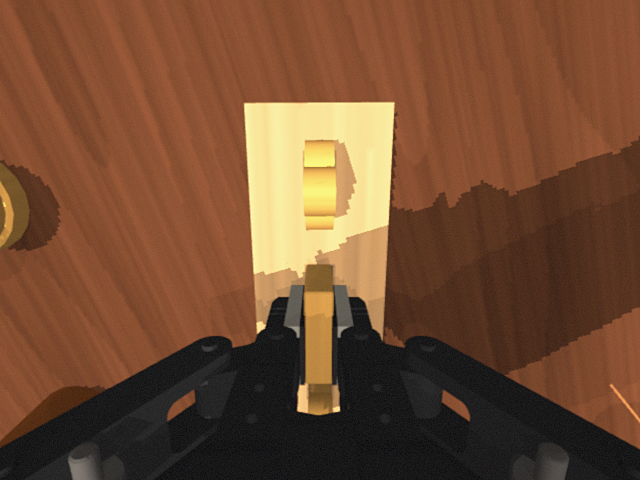

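>>> step_arm:
  moves:
    - [[0,0,0,-0.01,0,0,0],[0,0,0,-0.03,0,0,0],[0,0,0,-0.05,0,0,0],[0,0,0,-0.07,0,0,0],[0,0,0,-0.1,0,0,0],[0,0,0,-0.14,0,0,0],[0,0,0,-0.16,0,0,0],[0,0,0,-0.16,0,0,0],[0,0,0,-0.16,0,0,0]]
  force: 80

```text
clock: 4.9
tcp_pos: [0.4657, 0.2356, 0.2353]
orientation: [-0.108, 0.699, -0.107, -0.698]
wrist_force: [-0.3, -0.1, -1.2]
finger_gap: 0.0087
```

```bash
python3 - <<'E'
from h import *
T=pose(); print(np.round(T,4),env.get_state()['finger_gap'])
p,d=env.read_camera("wrist"); cv2.imwrite("pics/w4.png",p[:,:,::-1]); np.savez("pics/w4.npz",d=d,T=T)
p,d=env.read_camera("scene"); cv2.imwrite("pics/s4.png",p[:,:,::-1]); np.savez("pics/s4.npz",d=d)
u=proj("scene",T[:3,3])[0]; print(u); x,y=int(u[0]),int(u[1])
cv2.imwrite("pics/s4z.png",cv2.resize(p[max(0,y-60):y+60,x-80:x+80,::-1],None,fx=5,fy=5,interpolation=2))
E
```

```text
[[ 1.500e-03 -3.013e-01 -9.535e-01  4.657e-01]
 [ 7.000e-04 -9.535e-01  3.013e-01  2.356e-01]
 [-1.000e+00 -1.200e-03 -1.200e-03  2.353e-01]
 [ 0.000e+00  0.000e+00  0.000e+00  1.000e+00]] 0.008690890380738142
[335.40124999 133.70502593]
```

View pics/w4.png

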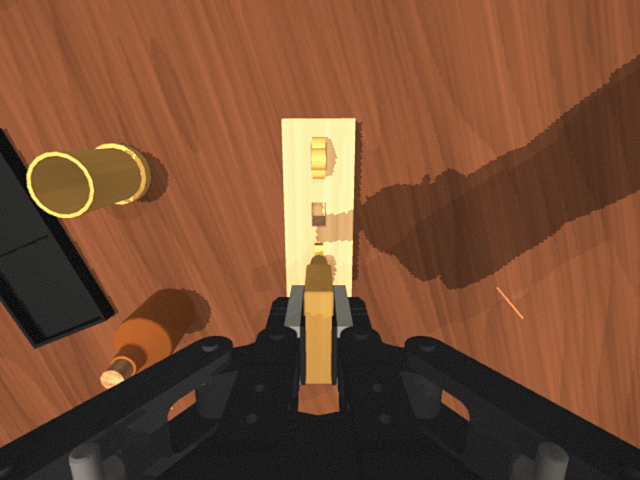

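View pics/s4z.png

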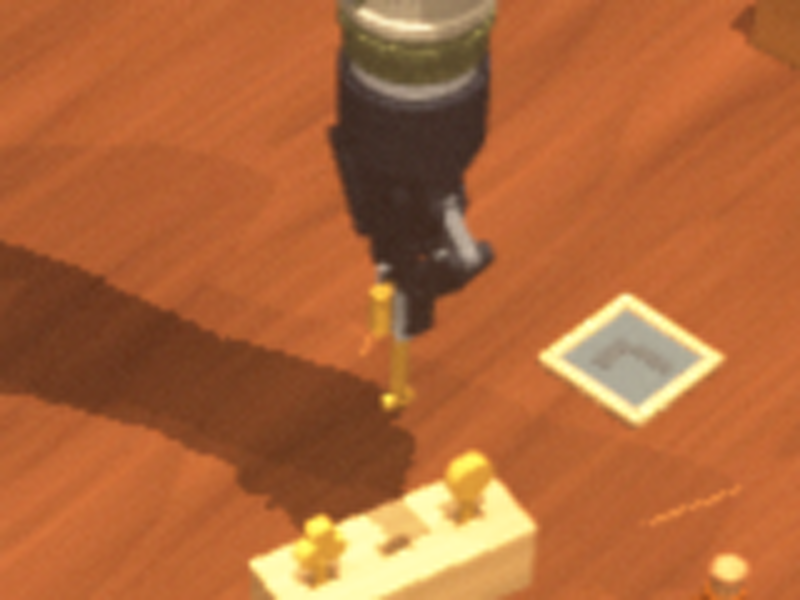

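```bash
python3 - <<'E'
from h import *
f=np.load("pics/w4.npz"); d=f["d"]; C=cloud("wrist",d,np.eye(4))  # tool coords
p=cv2.imread("pics/w4.png").astype(int)
X=C[255:400,300:338].reshape(-1,3); 
for v in range(236,400,4):
    x=C[v,312:328]; print(v,np.round(C[v,319]*1000,1),p[v,319])
E
python3 - <<'E'
import cv2
p=cv2.imread("pics/w4.png"); cv2.imwrite("pics/w4z.png",cv2.resize(p[200:400,260:380],None,fx=3,fy=3,interpolation=2))
E
```

```text
236 [184.  -19.3   0.6] [111 167 220]
240 [183.7 -22.9   0.6] [109 166 219]
244 [65.1  9.1  0.3] [ 47 101 136]
248 [61.6  7.9  0.2] [137 250 254]
252 [61.9  5.4  0.3] [ 91 187 242]
256 [57.4  4.6  0.2] [ 48  91 123]
260 [49.9  5.   0.2] [ 48  92 125]
264 [ 7.4 18.1  0.1] [ 52 102 140]
268 [ 3.  18.   0.1] [ 54 103 142]
272 [-1.9 18.3  0.1] [ 46 101 138]
276 [-6.  18.3  0.1] [ 47 102 142]
280 [-11.   18.8   0. ] [ 50 102 141]
284 [-13.3  18.2   0. ] [ 43  98 138]
288 [-17.   18.3   0. ] [ 46 102 141]
292 [-20.4  18.4   0. ] [ 73 155 214]
296 [-19.8  16.7   0. ] [ 87 175 234]
300 [-19.6  15.2   0. ] [ 84 172 232]
304 [-20.3  14.    0. ] [ 84 174 231]
308 [-21.7  13.3   0. ] [ 84 173 232]
312 [-20.8  11.3   0. ] [ 84 172 233]
316 [-20.6   9.8   0. ] [ 77 156 217]
320 [-20.6   8.3   0. ] [ 78 157 217]
324 [-21.3   7.2   0. ] [ 76 156 217]
328 [-20.2   5.    0. ] [ 74 154 215]
332 [-20.2   3.5   0. ] [ 74 153 215]
336 [-19.4   1.5   0. ] [ 78 155 215]
340 [-20.4   0.6   0. ] [ 78 153 214]
344 [-20.   -1.3   0. ] [ 75 154 211]
348 [-18.5  -3.8   0.1] [ 75 152 212]
352 [-20.7  -4.    0. ] [ 74 153 209]
356 [-19.9  -6.    0.1] [ 75 153 211]
360 [-19.9  -7.7   0.1] [ 73 150 210]
364 [-20.8  -8.6   0.1] [ 76 153 210]
368 [-21.2 -10.    0.1] [ 75 151 209]
372 [-20.7 -12.    0.1] [ 78 153 211]
376 [-20.3 -13.9   0.1] [ 78 154 212]
380 [-21.6 -14.6   0.1] [ 74 151 207]
384 [ 234.9 -212.6    0.9] [ 55  86 149]
388 [ 233.4 -217.     0.9] [ 57  90 151]
392 [ 236.4 -224.8    0.9] [ 53  84 144]
396 [ 234.2 -228.6    0.9] [ 60  92 158]
```

View pics/w4z.png

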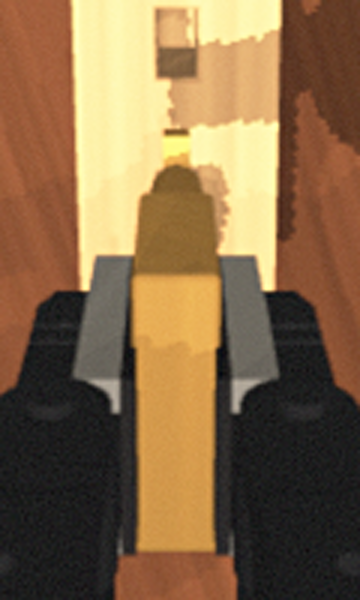

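```bash
cat >> h.py <<'E'
def lockR(th,tilt=31.5):
    t=np.radians(th); a=np.radians(tilt); z=np.array([-np.sin(a)*np.cos(t),-np.sin(a)*np.sin(t),np.cos(a)]); y=np.array([-np.sin(t),np.cos(t),0]); return np.c_[np.cross(y,z),y,z]
def toolpose(L,th,above,tip=0.070,yo=0.0,zo=0.0,tilt=31.5):
    Rl=lockR(th,tilt); Rt=np.c_[-Rl[:,2],-Rl[:,0],Rl[:,1]]; T=np.eye(4); T[:3,:3]=Rt; T[:3,3]=L+Rl[:,2]*above-Rt@np.array([tip,yo,zo]); return T
def rel(G,T=None):
    T=pose() if T is None else T
    D=np.linalg.inv(T)@G; return R.from_matrix(D[:3,:3]).as_rotvec(),D[:3,3]
E
python3 - <<'E'
from h import *
G=toolpose(np.array([.599,-.189,.1437]),9,.055); print(G.round(3)); r,t=rel(G); print(r.round(3),np.linalg.norm(r),t.round(4),np.linalg.norm(t))
E
```

```text
[[ 0.516 -0.842 -0.156  0.534]
 [ 0.082 -0.133  0.988 -0.199]
 [-0.853 -0.522  0.     0.25 ]
 [ 0.     0.     0.     1.   ]]
[ 1.078  0.305 -0.493] 1.2241902884142568 [-0.0164  0.3933 -0.1972] 0.4403042658322787
```

>>> step_arm:
  moves:
    - [[0.108,0.03,-0.049,-0.01,0.039,-0.02,0],[0.216,0.061,-0.099,-0.015,0.079,-0.04,0],[0.323,0.091,-0.148,-0.02,0.118,-0.06,0],[0.431,0.122,-0.197,-0.02,0.157,-0.08,0],[0.539,0.152,-0.246,-0.02,0.197,-0.099,0],[0.647,0.183,-0.296,-0.02,0.236,-0.118,0],[0.755,0.213,-0.345,-0.018,0.275,-0.138,0],[0.862,0.244,-0.394,-0.016,0.315,-0.158,0],[0.97,0.275,-0.444,-0.016,0.354,-0.177,0],[1.078,0.305,-0.493,-0.016,0.393,-0.197,0],[1.078,0.305,-0.493,-0.016,0.393,-0.197,0],[1.078,0.305,-0.493,-0.016,0.393,-0.197,0]]

```text
clock: 6.2
tcp_pos: [0.533, -0.199, 0.2477]
orientation: [-0.589, 0.641, -0.297, -0.394]
wrist_force: [-0.2, 0.2, -0.6]
finger_gap: 0.0086
```

```bash
python3 - <<'E'
from h import *
T=pose(); s=env.get_state(); print(s['clock'],np.degrees(s['joint_pos']).round(1),s['finger_gap']); print(np.round(T,4))
p,d=env.read_camera("wrist"); cv2.imwrite("pics/w5.png",p[:,:,::-1]); np.savez("pics/w5.npz",d=d,T=T)
for r in env.silhouettes("wrist","lock")[:2]:
    print(r["confidence"],r["uv"],r["mask"].sum()); np.save("pics/w5lock.npy",r["mask"]) if r["confidence"]>.5 else 0
cv2.imwrite("pics/w5z.png",cv2.resize(p[150:300,220:420,::-1],None,fx=4,fy=4,interpolation=2))
E
```

```text
6.2 [-40.5  -0.8 -26.4  43.   23.4 -44.9] 0.00857521718997671
[[ 0.5133 -0.844  -0.1552  0.533 ]
 [ 0.0832 -0.131   0.9879 -0.199 ]
 [-0.8541 -0.52    0.003   0.2477]
 [ 0.      0.      0.      1.    ]]
0.76 [327.6, 227.8] 6032
```

View pics/w5.png

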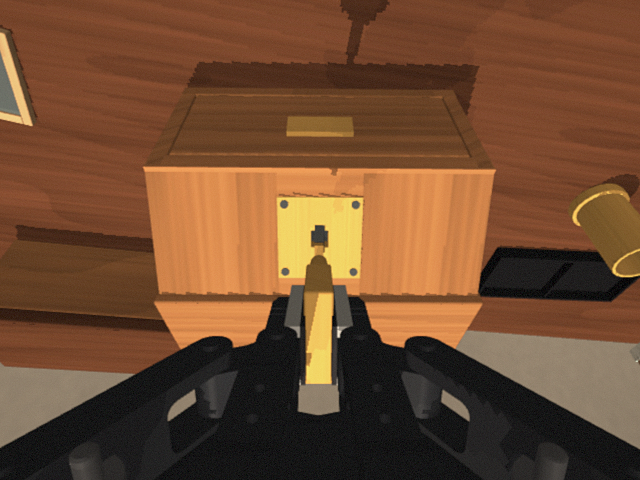

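View pics/w5z.png

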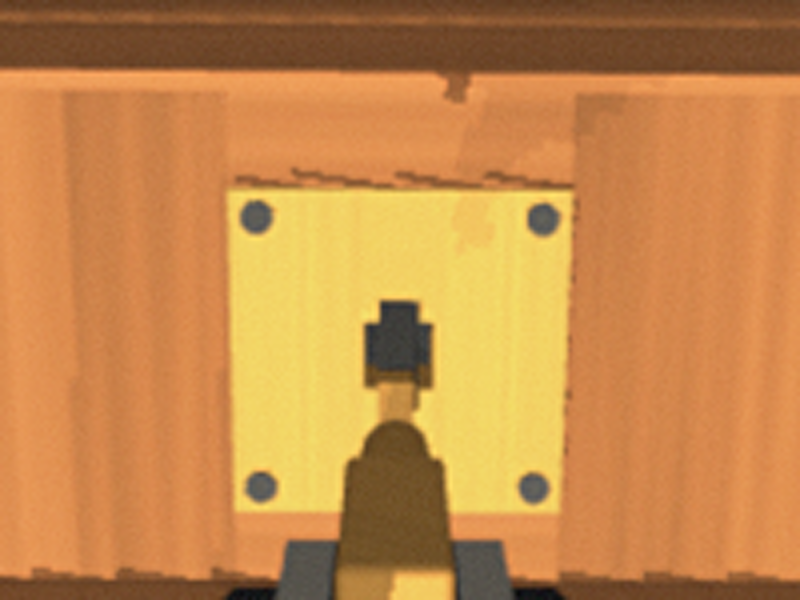

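```bash
cat > lk.py <<'E'
from h import *
def fitlock(png,npz,corners):
    p=cv2.imread(png); f=np.load(npz); T=f["T"]; d=f["d"]
    g=cv2.cvtColor(p,cv2.COLOR_BGR2GRAY)
    # sub-pixel sides: brightness edge by blue channel / saturation
    c=np.array(corners,np.float32).reshape(-1,1,2)
    c2=cv2.cornerSubPix(p[:,:,1].copy(),c.copy(),(4,4),(-1,-1),(3,30,0.01)).reshape(-1,2)
    K=env.get_calibration("wrist")["mtx"]; 
    obj=np.array([[.03,.03,0],[.03,-.03,0],[-.03,-.03,0],[-.03,.03,0]])
    Tc=env.get_calibration("wrist")["T_tool_cam"]
    for nm,cc in(("raw",np.array(corners,float)),("sub",c2.astype(float))):
        ok,rv,tv=cv2.solvePnP(obj,cc,K,None,flags=cv2.SOLVEPNP_IPPE)
        e=cv2.projectPoints(obj,rv,tv,K,None)[0].reshape(-1,2)-cc
        M=np.eye(4);M[:3,:3]=cv2.Rodrigues(rv)[0];M[:3,3]=tv.ravel()
        Lt=Tc@M; Lw=T@Lt
        print(nm,cc.round(1).tolist(),"err",abs(e).max().round(2)); print(" lock in tool mm",(Lt[:3,3]*1000).round(2)," world",Lw[:3,3].round(4)," tool x vs -z (deg): ", np.degrees(R.from_matrix(np.c_[-Lt[:3,2],-Lt[:3,0],Lt[:3,1]]).as_rotvec()).round(2)," tilt",np.degrees(np.arccos(Lw[2,2])).round(2),"yaw",np.degrees(np.arctan2(-Lw[0,1],Lw[1,1])).round(2))
    # depth plane of polygon
    m=np.zeros((480,640),np.uint8); cv2.fillPoly(m,[np.array(corners).astype(int)],1); m=cv2.erode(m,np.ones((5,5)))>0
    X=cloud("wrist",d,np.eye(4))[m]; X=X[(X[:,0]>.08)] if len(X) else X
    for _ in range(4):
        ctr=X.mean(0); u,s,v=np.linalg.svd(X-ctr,full_matrices=False); n=v[2]*-np.sign(v[2][0]); r=(X-ctr)@n; X=X[abs(r)<max(2*r.std(),.001)]
    print(" depth plane: n tool",n.round(4)," crossing of tool x axis at",((ctr@n)/n[0]*1000).round(2),"n world tilt",np.degrees(np.arccos((T[:3,:3]@n)[2])).round(2),"yaw",np.degrees(np.arctan2(*(-(T[:3,:3]@n)[[1,0]]))).round(2),len(X))
E
python3 - <<'E'
from lk import *
z=lambda a:[[220+x/4-.375,150+y/4-.375] for x,y in a]
fitlock("pics/w5.png","pics/w5.npz",z([(228,188),(573,186),(562,512),(237,513)]))
E
```

```text
raw [[276.6, 196.6], [362.9, 196.1], [360.1, 277.6], [278.9, 277.9]] err 0.19
 lock in tool mm [122.7   -3.39   2.36]  world [ 0.5985 -0.186   0.1446]  tool x vs -z (deg):  [-179.81    3.23    2.3 ]  tilt 33.41 yaw -171.98
sub [[276.6, 196.6], [361.5, 197.6], [360.1, 277.6], [278.9, 277.9]] err 0.52
 lock in tool mm [124.67  -4.23   1.9 ]  world [ 0.6003 -0.1862  0.1434]  tool x vs -z (deg):  [179.55  -2.86   3.79]  tilt 33.24 yaw -169.46
 depth plane: n tool [-1.      0.0031  0.0083]  crossing of tool x axis at 122.46 n world tilt 31.51 yaw 8.3 4964
```

```bash
cat > lk2.py <<'E'
from h import *
K=env.get_calibration("wrist")["mtx"]; Tc=env.get_calibration("wrist")["T_tool_cam"]
def ray(px,n,x0):
    # intersect with plane n.(X-[x0,0,0])=0 in tool coords
    px=np.atleast_2d(px); o=Tc[:3,3]; D=np.c_[(px-[K[0,2],K[1,2]])/[K[0,0],K[1,1]],np.ones(len(px))]@Tc[:3,:3].T
    s=((np.array([x0,0,0])-o)@n)/(D@n); return o+D*s[:,None]
E
python3 - <<'E'
from lk2 import *
n=np.array([-1,.0031,.0083]); n/=np.linalg.norm(n)
z=lambda a:np.array([[220+x/4-.375,150+y/4-.375] for x,y in a])
c=ray(z([(228,188),(573,186),(562,512),(237,513)]),n,.1225); print((c*1000).round(2)); print("sides",np.linalg.norm(c-np.roll(c,-1,0),axis=1)*1000,"mean",c.mean(0)*1000)
print("screws",ray(z([(257,217),(543,219),(534,487),(261,487)]),n,.1225).mean(0)*1000)
k=ray(z([(378,301),(419,301),(433,322),(433,387),(366,387),(366,322)]),n,.1225); print("keyhole",(k*1000).round(2))
# tip: bit top edge & axis
E
```

```text
[[122.35  26.65 -27.57]
 [122.85  26.91  32.28]
 [122.66 -33.7   32.25]
 [122.17 -33.68 -27.76]]
sides [59.85088556 60.61299423 60.00822594 60.33179469] mean [122.50837847  -3.45419542   2.29957566]
screws [122.50581355  -3.66640204   2.06980736]
keyhole [[122.51   6.46  -1.63]
 [122.57   6.44   5.63]
 [122.58   2.6    8.14]
 [122.54  -9.49   8.23]
 [122.44  -9.46  -3.84]
 [122.48   2.63  -3.78]]
```

```bash
python3 - <<'E'
from lk2 import *
Ti=np.linalg.inv(Tc)
def pj(X):
    p=np.atleast_2d(X)@Ti[:3,:3].T+Ti[:3,3]; q=p@K.T; return q[:,:2]/q[:,2:]
for y0 in(-1,0,1): print(y0,pj([.0702-.0018,.00889+y0*1e-3,0]),pj([.0702-.0018,.00889+y0*1e-3,.0025]),"handle top +y,-y edge",pj([-.0198,.018+y0*1e-3,0]),pj([-.0198,-.018+y0*1e-3,0]))
p=cv2.imread("pics/w5.png"); print(p[238:256,319].tolist())
p=cv2.imread("pics/w4.png"); print(p[238:256,319].tolist())
print(p[250,308:330].tolist()); print("h",p[340,296:342,2].tolist(), p[376:388,319].tolist(),p[286:296,319].tolist())
E
```

```text
-1 [[316.08417266 245.15874053]] [[320.49480486 245.15748421]] handle top +y,-y edge [[314.83897452 296.46430165]] [[315.09122649 389.04300042]]
0 [[316.08139295 243.46835577]] [[320.49784058 243.46711328]] handle top +y,-y edge [[314.83138041 293.67719529]] [[315.08473301 386.65983388]]
1 [[316.07860589 241.77350756]] [[320.50088431 241.77227897]] handle top +y,-y edge [[314.82375182 290.877437  ]] [[315.07821227 384.26666626]]
[[58, 63, 64], [58, 62, 62], [63, 68, 66], [54, 54, 56], [47, 61, 76], [39, 81, 114], [37, 80, 109], [47, 100, 142], [66, 142, 195], [69, 139, 194], [68, 139, 195], [68, 140, 194], [68, 138, 193], [69, 142, 196], [67, 138, 195], [70, 143, 197], [63, 130, 178], [43, 82, 115]]
[[109, 165, 219], [108, 163, 218], [109, 166, 219], [125, 189, 236], [131, 201, 245], [52, 104, 145], [47, 101, 136], [89, 194, 224], [139, 255, 255], [138, 252, 255], [137, 250, 254], [136, 251, 254], [133, 251, 254], [113, 234, 251], [91, 187, 242], [90, 179, 240], [75, 151, 213], [47, 97, 133]]
[[153, 227, 253], [156, 230, 254], [159, 232, 253], [161, 234, 254], [162, 233, 254], [154, 232, 253], [141, 241, 253], [136, 252, 254], [135, 251, 254], [135, 252, 254], [138, 253, 254], [133, 251, 254], [124, 245, 253], [122, 245, 253], [115, 233, 251], [144, 231, 251], [181, 248, 254], [178, 247, 254], [178, 246, 254], [179, 247, 254], [182, 248, 254], [178, 247, 253]]
h [27, 28, 29, 23, 45, 50, 44, 42, 40, 106, 190, 218, 213, 213, 212, 212, 209, 209, 215, 213, 212, 212, 213, 214, 214, 218, 218, 217, 219, 216, 216, 215, 217, 218, 204, 138, 49, 39, 40, 38, 43, 33, 31, 22, 27, 25] [[78, 154, 212], [71, 149, 209], [74, 151, 210], [74, 150, 209], [74, 151, 207], [77, 153, 210], [69, 148, 204], [65, 129, 181], [55, 86, 149], [57, 87, 149], [55, 88, 150], [61, 94, 155]] [[51, 100, 139], [48, 102, 141], [46, 102, 141], [51, 104, 142], [51, 100, 140], [60, 123, 172], [73, 155, 214], [83, 169, 227], [87, 175, 232], [86, 178, 235]]
```

```bash
python3 - <<'E'
from lk2 import *
print(Tc.round(5)); 
for i in range(2): print(env.get_calibration("wrist")["T_tool_cam"][:3,3],env.get_calibration("wrist")["mtx"][0])
d=np.load("pics/w4.npz")["d"]; C=cloud("wrist",d,np.eye(4)); print(C[250,319]*1e3,d[250,319]); X=np.r_[[(319-K[0,2])/K[0,0]*d[250,319],(250-K[1,2])/K[1,1]*d[250,319]],d[250,319],1]; print(Tc@X)
E
```

```text
[[-8.1000e-04 -2.7551e-01  9.6130e-01 -1.3181e-01]
 [-5.0000e-05 -9.6130e-01 -2.7551e-01  6.8770e-02]
 [ 1.0000e+00 -2.7000e-04  7.7000e-04  1.0000e-03]
 [ 0.0000e+00  0.0000e+00  0.0000e+00  1.0000e+00]]
[-0.13180891  0.06877303  0.00099693] [369.1428095    0.         318.12405266]
[-0.13180891  0.06877303  0.00099693] [369.1428095    0.         318.12405266]
[62.34488979  6.93926411  1.63457053] 0.20367597
[0.06234489 0.00693926 0.00163457 1.        ]
```

```bash
python3 - <<'E'
from lk2 import *
from scipy.optimize import least_squares
p=cv2.imread("pics/w5.png"); print(p[249,308:332].tolist())
d=np.load("pics/w5.npz")["d"]; C=cloud("wrist",d,np.eye(4))
for t in(0,):
    z=lambda a:np.array([[220+x/4-.375,150+y/4-.375] for x,y in a])
    # plane from depth
    m=np.zeros((480,640),bool); m[202:273,283:356]=1; m[225:273,298:342]=0; X=C[m]
    for _ in range(4):
        c=X.mean(0); v=np.linalg.svd(X-c,full_matrices=False)[2]; n=-v[2]*np.sign(v[2][0]); r=(X-c)@n; X=X[abs(r)<.002]
    x0=(c@n)/n[0]; print("plane",n.round(4),x0)
    cc=ray(z([(228,188),(573,186),(562,512),(237,513)]),n,x0); print("plate ctr",cc.mean(0)*1e3,(np.linalg.norm(cc-np.roll(cc,-1,0),axis=1)*1e3).round(2))
    k=ray(z([(378,301),(419,301),(433,322),(433,387),(366,387),(366,322)]),n,x0)*1e3; print("slot z",k[:2,2].mean(),"sq z",k[2:,2].mean(),"slot y",k[:2,1].mean()-10.25,"sq y",k[2:,1].mean())
    print("handle top x", np.median(C[320:375,312:326,0]),"y range of side face",np.median(C[268:286,314:324,1]))
    ht=np.median(C[320:375,312:326,0])
    e=ray([[319,291.5-.5],[319,383.2]],np.array([-1.,0,0]),ht); print("handle edges y",e[:,1]*1e3, e[:,1].mean()*1e3)
    g=ray([[313.6,249],[322.6,249]],np.array([-1.,0,0]),ht+.082); print("bit z at top face",g[:,2]*1e3)
    h=ray([[304.7,340],[331.3,340]],np.array([-1.,0,0]),ht); print("handle z",h[:,2]*1e3)
E
```

```text
[[98, 205, 242], [100, 209, 243], [99, 207, 242], [104, 215, 244], [105, 217, 245], [98, 210, 243], [92, 186, 234], [77, 157, 219], [75, 150, 211], [67, 137, 193], [69, 141, 195], [68, 140, 194], [73, 147, 200], [73, 144, 199], [66, 135, 190], [49, 105, 148], [61, 129, 169], [98, 202, 240], [104, 219, 248], [105, 216, 246], [100, 213, 244], [99, 208, 243], [98, 209, 242], [100, 212, 242]]
plane [-0.9978 -0.0649  0.0094] 0.12255692082220034
plate ctr [122.82552196  -3.79441419   2.30436926] [59.43 62.03 60.58 61.72]
slot z 1.9972239251193322 sq z 2.187831018847526 slot y -3.7020843803346164 sq y -3.5267400160676825
handle top x -0.01953511242233015 y range of side face 0.018549015279375435
handle edges y [ 18.83794117 -16.75836205] 1.0397895579973802
bit z at top face [-1.34433399  3.6206235 ]
handle z [-3.52314605  5.60733187]
```

The keyhole shows at (319,236) and the plate corners deproject to 60 mm squares, which checks out. In tool axes the keyhole lies 52 mm beyond the tip, at y −4.3 and z +1.0 mm relative to the key. I'll approach to about 8 mm above the plate and look again.

>>> step_arm:
  moves:
    - [[0,0,0,0.0,-0.0043,0.001,0],[0,0,0,0.015,-0.0043,0.001,0],[0,0,0,0.03,-0.0043,0.001,0],[0,0,0,0.04,-0.0043,0.001,0],[0,0,0,0.044,-0.0043,0.001,0],[0,0,0,0.044,-0.0043,0.001,0],[0,0,0,0.044,-0.0043,0.001,0],[0,0,0,0.044,-0.0043,0.001,0]]

```text
clock: 7.1
tcp_pos: [0.56, -0.1925, 0.214]
orientation: [-0.588, 0.642, -0.296, -0.394]
wrist_force: [-0.2, -0.8, -0.1]
finger_gap: 0.0087
```

```bash
python3 - <<'E'
from lk2 import *
T0=np.load("pics/w5.npz")["T"]; T=pose(); s=env.get_state(); print(s['clock'],s['wrist_force'],s['finger_gap']); r,t=rel(T,T0); print(r.round(4),t.round(5))
p,d=env.read_camera("wrist"); cv2.imwrite("pics/w6.png",p[:,:,::-1]); np.savez("pics/w6.npz",d=d,T=T)
cv2.imwrite("pics/w6z.png",cv2.resize(p[170:310,240:400,::-1],None,fx=5,fy=5,interpolation=2)[:600])
E
```

```text
7.1 [-0.22194351 -0.80751162 -0.0593502 ] 0.00872216729833952
[-0.0033  0.0001 -0.0017] [ 0.04308 -0.00613  0.0021 ]
```

View pics/w6z.png

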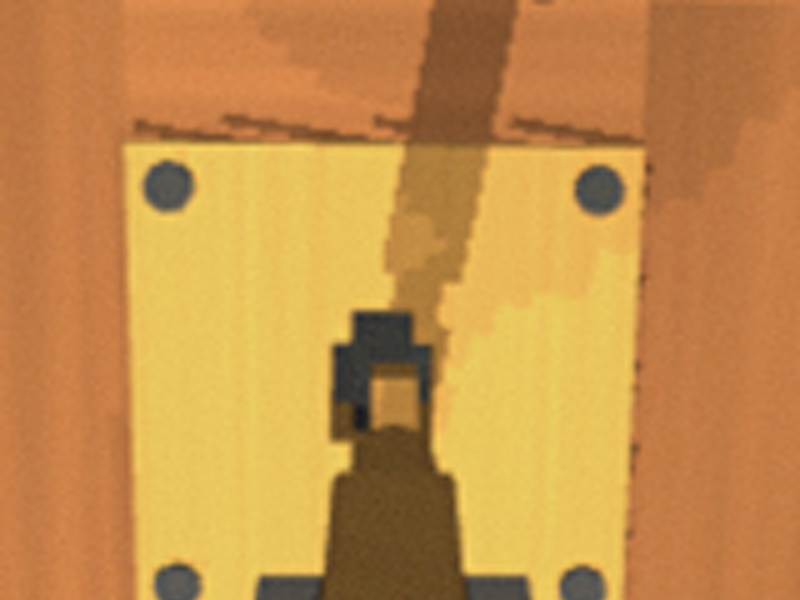

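```bash
cat > m.py <<'E'
from lk2 import *
def meas(corners,key,x0,off,sc,n=(-1,.0031,.0083),bit=None,bitrow=None):
    n=np.array(n);n=n/np.linalg.norm(n)
    z=lambda a:np.array([[off[0]+x/sc-.5+.5/sc,off[1]+y/sc-.5+.5/sc] for x,y in a])
    cc=ray(z(corners),n,x0)*1e3; print("screw/plate ctr",cc.mean(0).round(2),(np.linalg.norm(cc-np.roll(cc,-1,0),axis=1)).round(2))
    k=ray(z(key),n,x0)*1e3; print("slot z",k[:2,2].mean().round(2),"sq z",k[2:4,2].mean().round(2),"slot y",(k[:2,1].mean()-10.25).round(2),"sq y",(k[2:4,1].mean()-6.25).round(2))
    g=ray(z(bit),np.array([-1.,0,0]),.0705-.0018)*1e3; print("bit z",g[:,2].round(2),g[:,2].mean().round(2),"bit y0",(g[0,1]-8.89).round(2))
E
python3 - <<'E'
from m import *
p=cv2.imread("pics/w6.png"); print(p[247,305:332].tolist()); print(p[236:256,319].tolist())
for x0 in(.0785,.0795,.0805): meas([(168,186),(599,190),(582,583),(178,583)],[(353,312),(412,312),(334,345),(432,345)],x0,(240,170),5,bit=[(371,364),(418,364)])
E
```

```text
[[79, 175, 223], [57, 110, 142], [53, 56, 59], [48, 51, 52], [54, 55, 55], [49, 51, 52], [55, 60, 61], [54, 54, 52], [55, 66, 77], [62, 114, 153], [74, 152, 214], [69, 145, 200], [65, 132, 183], [61, 129, 180], [64, 132, 183], [65, 135, 186], [63, 134, 185], [61, 126, 176], [57, 98, 129], [48, 50, 54], [49, 59, 64], [45, 94, 130], [73, 155, 211], [86, 182, 238], [86, 185, 236], [91, 188, 236], [89, 190, 233]]
[[60, 62, 62], [54, 60, 61], [56, 58, 61], [51, 53, 57], [54, 56, 58], [50, 55, 58], [48, 62, 77], [35, 78, 104], [41, 76, 107], [45, 95, 132], [60, 131, 184], [64, 132, 183], [63, 129, 182], [63, 130, 182], [63, 130, 181], [64, 131, 182], [62, 129, 181], [64, 131, 184], [55, 116, 165], [38, 75, 106]]
screw/plate ctr [78.51  3.1  -0.11] [49.87 49.1  49.68 49.46]
slot z -0.03 sq z 0.03 slot y 2.66 sq y 2.62
bit z [-1.29  4.03] 1.37 bit y0 0.54
screw/plate ctr [79.51  2.79 -0.11] [50.11 49.33 49.92 49.69]
slot z -0.03 sq z 0.02 slot y 2.4 sq y 2.34
bit z [-1.29  4.03] 1.37 bit y0 0.54
screw/plate ctr [80.51  2.48 -0.12] [50.34 49.56 50.15 49.93]
slot z -0.04 sq z 0.02 slot y 2.13 sq y 2.05
bit z [-1.29  4.03] 1.37 bit y0 0.54
```

>>> step_arm:
  moves:
    - [[0,0,0,0.002,0.0018,-0.0013,0],[0,0,0,0.004,0.0018,-0.0013,0],[0,0,0,0.004,0.0018,-0.0013,0],[0,0,0,0.004,0.0018,-0.0013,0],[0,0,0,0.004,0.0018,-0.0013,0]]

```text
clock: 7.65
tcp_pos: [0.5607, -0.1938, 0.2097]
orientation: [-0.588, 0.642, -0.296, -0.394]
wrist_force: [0.4, 0.1, -0.8]
finger_gap: 0.0086
```

```bash
python3 - <<'E'
from lk2 import *
T0=np.load("pics/w6.npz")["T"]; T=pose(); s=env.get_state(); print(s['clock'],s['wrist_force'],s['finger_gap']); r,t=rel(T,T0); print(r.round(4),t.round(5))
p,d=env.read_camera("wrist"); cv2.imwrite("pics/w7.png",p[:,:,::-1]); np.savez("pics/w7.npz",d=d,T=T)
r,t=rel(pose(),T0); print(r.round(4),t.round(5))
cv2.imwrite("pics/w7z.png",cv2.resize(p[170:310,240:400,::-1],None,fx=5,fy=5,interpolation=2)[:600])
E
```

```text
7.65 [ 0.38913402  0.12144426 -0.79417189] 0.008559149199514308
[ 0.0002  0.0001 -0.    ] [ 0.00399  0.00186 -0.00142]
[ 0.0002  0.0001 -0.    ] [ 0.004    0.00185 -0.00139]
```

View pics/w7z.png

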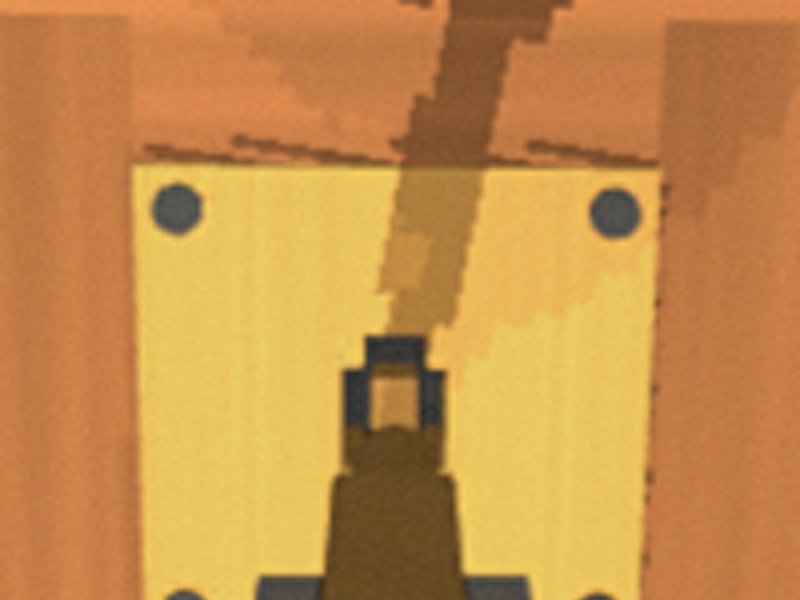

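```bash
python3 - <<'E'
from m import *
d=np.load("pics/w7.npz")["d"]; C=cloud("wrist",d,np.eye(4)); print("plane x near",np.median(C[250:275,275:295,0]),np.median(C[215:235,275:295,0]),np.median(C[215:235,345:365,0]),np.median(C[250:275,350:365,0]),"handle top",np.median(C[320:375,312:326,0]))
for x0 in(.0745,.0755): meas([(133,165),(660,167)],[(366,337),(425,337),(345,371),(444,371)],x0,(240,170),5,bit=[(371,364),(418,364)])
E
```

```text
plane x near 0.07521972860372371 0.07521340721969517 0.07555492564592363 0.07558330183903747 handle top -0.01956119601732042
screw/plate ctr [74.61 31.04  1.64] [59.63 59.63]
slot z 1.5 sq z 1.38 slot y 0.72 sq y 0.6
bit z [-1.29  4.03] 1.37 bit y0 0.54
screw/plate ctr [75.61 30.86  1.65] [59.92 59.92]
slot z 1.5 sq z 1.38 slot y 0.44 sq y 0.3
bit z [-1.29  4.03] 1.37 bit y0 0.54
```

Now the bit is centred: bit at column 394 against slot at column 395 in the zoom, with y within 0.3 mm, and the plate is 5 mm ahead. I'll start inserting gently.

>>> step_arm:
  moves:
    - [[0,0.007,0,0.003,0,0.0005,0],[0,0.007,0,0.006,0,0.0005,0],[0,0.007,0,0.008,0,0.0005,0],[0,0.007,0,0.01,0,0.0005,0],[0,0.007,0,0.012,0,0.0005,0],[0,0.007,0,0.012,0,0.0005,0]]

```text
clock: 8.3
tcp_pos: [0.5668, -0.1922, 0.1991]
orientation: [-0.587, 0.643, -0.298, -0.392]
wrist_force: [-0.4, -0.0, -0.9]
finger_gap: 0.0088
```

```bash
python3 - <<'E'
from lk2 import *
T0=np.load("pics/w7.npz")["T"]; T=pose(); s=env.get_state(); print(s['clock'],T[:3,:3].T@s['wrist_force'],T[:3,:3].T@s['ft_torque'],s['finger_gap']); r,t=rel(T,T0); print(r.round(4),t.round(5))
p,d=env.read_camera("wrist"); cv2.imwrite("pics/w8.png",p[:,:,::-1]); np.savez("pics/w8.npz",d=d,T=T)
C=cloud("wrist",d,np.eye(4)); print("plane x near",np.median(C[260:275,275:295,0]),np.median(C[225:240,275:295,0]),"handle top",np.median(C[320:375,312:326,0]))
cv2.imwrite("pics/w8z.png",cv2.resize(p[180:300,240:400,::-1],None,fx=5,fy=5,interpolation=2)[:600])
E
```

```text
8.3 [0.58040442 0.78723458 0.03083846] [-0.03935763 -0.0047315   0.50864409] 0.008801577664679924
[-0.      0.0067  0.0003] [0.01232 0.00015 0.00061]
plane x near 0.06307572985476029 0.06313335566417133 handle top -0.019584532294416826
```

View pics/w8z.png

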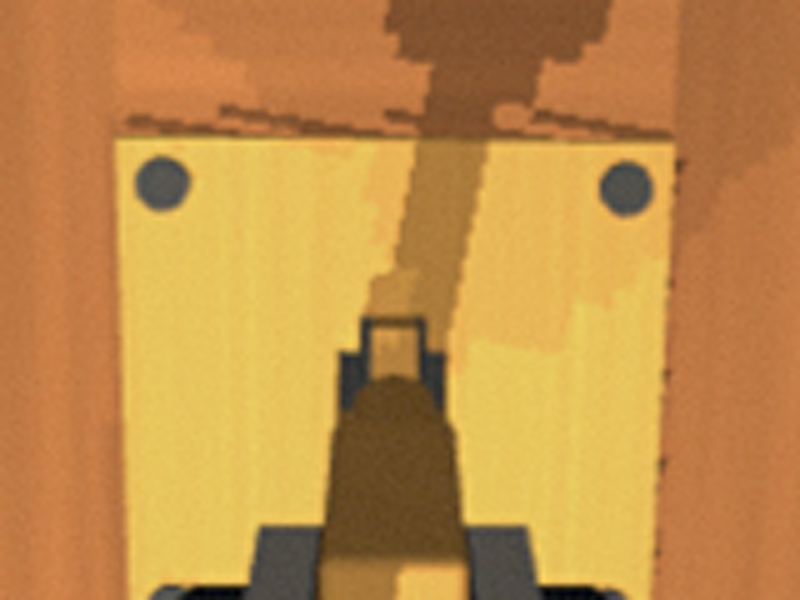

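The bit has entered the slot, centred and 7.3 mm deep, with no force. I'll push on the remaining ~19.5 mm.

>>> step_arm:
  moves:
    - [[0,0,0,0.004,0,0,0],[0,0,0,0.008,0,0,0],[0,0,0,0.012,0,0,0],[0,0,0,0.015,0,0,0],[0,0,0,0.018,0,0,0],[0,0,0,0.019,0,0,0],[0,0,0,0.0195,0,0,0],[0,0,0,0.0195,0,0,0]]

```text
clock: 9.15
tcp_pos: [0.5768, -0.1908, 0.1826]
orientation: [-0.587, 0.643, -0.298, -0.392]
wrist_force: [-0.7, -0.7, -0.1]
finger_gap: 0.0088
```

```bash
cat > st.py <<'E'
from lk2 import *
import sys
a,b=sys.argv[1:3]
T0=np.load(f"pics/{a}.npz")["T"]; T=pose(); s=env.get_state(); print(s['clock'],"F",(T[:3,:3].T@s['wrist_force']).round(2),"M",(T[:3,:3].T@s['ft_torque']).round(3),s['finger_gap'],np.degrees(s['joint_pos']).round(1)); r,t=rel(T,T0); print("moved",r.round(4),t.round(5))
p,d=env.read_camera("wrist"); cv2.imwrite(f"pics/{b}.png",p[:,:,::-1]); np.savez(f"pics/{b}.npz",d=d,T=T)
C=cloud("wrist",d,np.eye(4)); print("plane x near",np.median(C[250:270,265:285,0]),np.median(C[215:240,275:295,0]),"handle top",np.median(C[320:375,312:326,0]))
E
python3 st.py w8 w9
```

```text
9.15 F [-0.31  0.7  -0.58] M [0.005 0.106 0.67 ] 0.008791583338495473 [-36.1   5.4 -29.9  31.2  21.4 -40.5]
moved [0.0001 0.0002 0.0001] [ 1.932e-02 -4.000e-05 -1.000e-04]
plane x near 0.04382126839562313 0.04388588598900042 handle top -0.01958192933857511
```

View pics/w9.png

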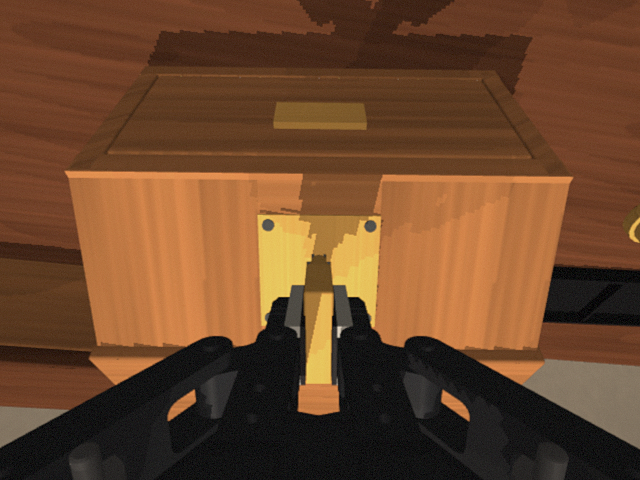

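It is 26.6 mm deep, with the handle top 63.4 mm above the plate (nominal 63) and no force. I'll feel for the floor and begin the turn.

>>> step_arm:
  moves:
    - [[0,0,0,0.0006,0,0,0],[0,0,0,0.0006,0,0,0],[0.1,0,0,0.0006,0,-0.0001,0],[0.2,0,0,0.0006,0,-0.0001,0],[0.3,0,0,0.0006,0,-0.0002,0],[0.4,0,0,0.0006,0.0001,-0.0003,0],[0.4,0,0,0.0006,0.0001,-0.0003,0]]

```text
clock: 9.9
tcp_pos: [0.5772, -0.1915, 0.1824]
orientation: [0.703, -0.514, 0.37, 0.324]
wrist_force: [-2.0, -0.6, 0.7]
finger_gap: 0.0084
```

```bash
python3 st.py w9 w10
```

```text
9.9 F [-1.63  1.19 -0.85] M [-0.03   0.455  0.518] 0.00841207420269618 [-36.1   5.4 -29.9  31.1  21.4 -17.6]
moved [ 4.001e-01  8.000e-04 -4.000e-04] [ 3.7e-04 -8.0e-05 -6.8e-04]
plane x near 0.043400812004752584 0.04389457306736376 handle top -0.019527369368316935
```

View pics/w10.png

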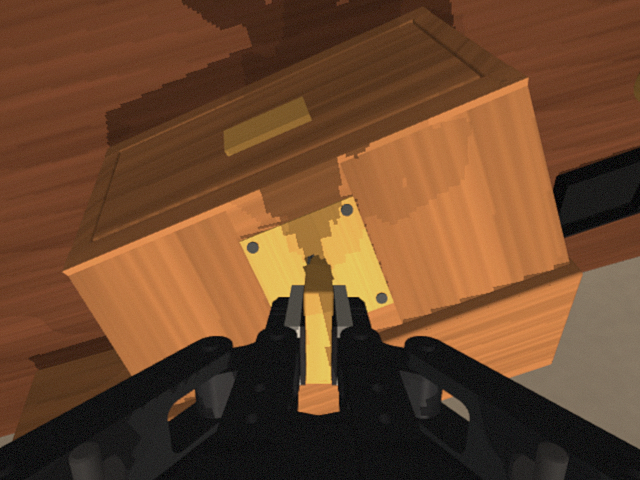

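>>> step_arm:
  moves:
    - [[0.12,0,0,0.0003,0,-0.0001,0],[0.24,0,0,0.0003,0,-0.0001,0],[0.36,0,0,0.0003,0,-0.0002,0],[0.48,0,0,0.0003,0.0001,-0.0003,0],[0.6,0,0,0.0003,0.0001,-0.0004,0],[0.6,0,0,0.0003,0.0001,-0.0004,0]]

```text
clock: 10.55
tcp_pos: [0.5769, -0.1923, 0.182]
orientation: [0.823, -0.285, 0.449, 0.201]
wrist_force: [-3.5, -2.2, 2.4]
finger_gap: 0.0089
```

```bash
python3 st.py w9 w11
```

```text
10.55 F [-4.04 -0.28 -2.53] M [-0.017  1.191  0.223] 0.0089386983881704 [-36.2   5.5 -29.9  31.1  21.4  16.5]
moved [ 9.964e-01  1.900e-03 -6.000e-04] [ 0.00046  0.00044 -0.00142]
plane x near 0.04334569852024572 0.0435587617161398 handle top -0.019516481359455363
```

View pics/w11.png

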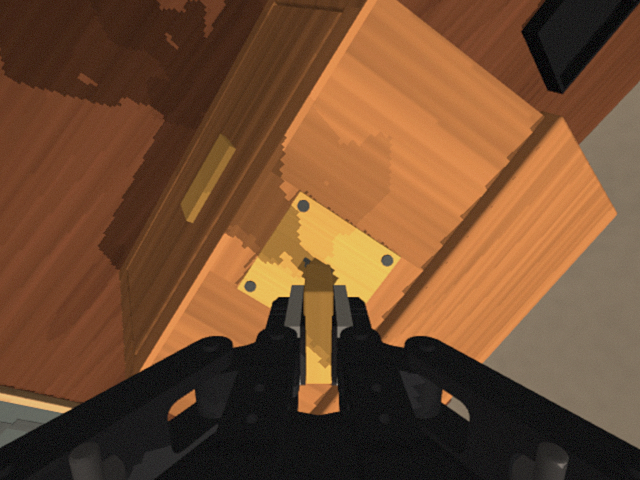

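>>> step_arm:
  moves:
    - [[0.1,0,0,0,0,-0.0004,0],[0.2,0,0,0,0,-0.0005,0],[0.3,0,0,0,0.0001,-0.0006,0],[0.4,0,0,0,0.0001,-0.0007,0],[0.5,0,0,0,0.0001,-0.0008,0],[0.55,0,0,0,0.0001,-0.0008,0],[0.55,0,0,0,0.0001,-0.0008,0]]

```text
clock: 11.3
tcp_pos: [0.5761, -0.1927, 0.1815]
orientation: [0.869, -0.053, 0.487, 0.073]
wrist_force: [-4.2, -1.7, 1.0]
finger_gap: 0.0089
```

```bash
python3 st.py w9 w12;  python3 - <<'E'
from h import *
p,d=env.read_camera("scene"); cv2.imwrite("pics/s12.png",p[:,:,::-1])
cv2.imwrite("pics/s12z.png",cv2.resize(p[210:370,180:380,::-1],None,fx=4,fy=4,interpolation=2)[:600])
E
```

```text
11.3 F [-3.14 -1.   -3.24] M [-0.051  1.128 -0.241] 0.008865347532308375 [-36.3   5.4 -30.   31.1  21.4  47.6]
moved [ 1.541e+00  2.200e-03 -8.000e-04] [ 0.00045  0.00145 -0.00176]
plane x near 0.043463702150281586 0.04338876741232775 handle top -0.019544980622211446
```

View pics/w12.png

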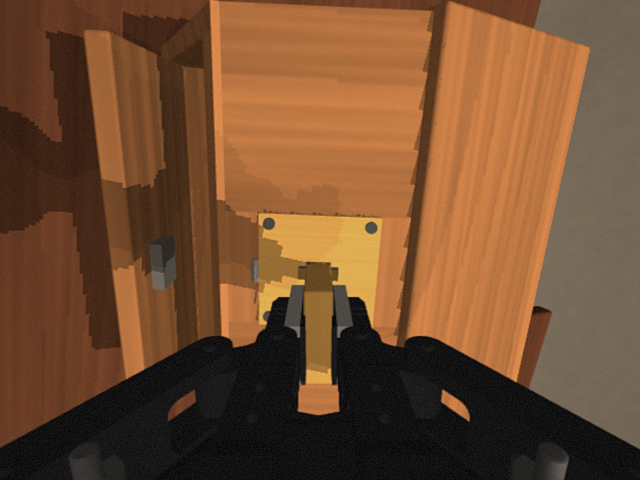

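View pics/s12z.png

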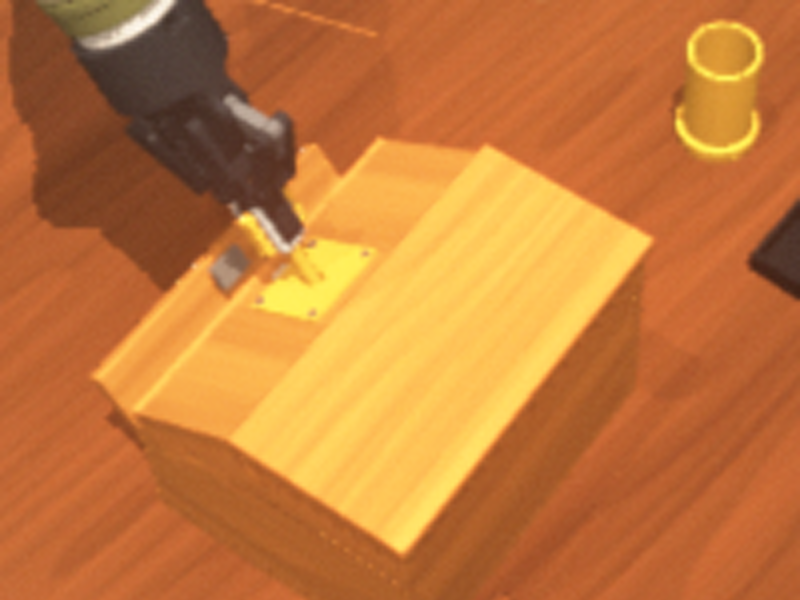

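The front has let go and is falling open. I'll hold for about a second, then open the fingers.

>>> step_arm:
  moves:
    - [[0,0,0,0,0,0,0],[0,0,0,0,0,0,0],[0,0,0,0,0,0,0],[0,0,0,0,0,0,0],[0,0,0,0,0,0,0],[0,0,0,0,0,0,0],[0,0,0,0,0,0,0],[0,0,0,0,0,0,0],[0,0,0,0,0,0,0.35],[0,0,0,0,0,0,0.35],[0,0,0,0,0,0,0.35],[0,0,0,0,0,0,0.35]]

```text
clock: 12.6
tcp_pos: [0.5763, -0.1925, 0.1815]
orientation: [0.869, -0.053, 0.487, 0.073]
wrist_force: [-0.6, 0.6, -0.4]
finger_gap: 0.03
```

```bash
python3 st.py w12 w13
```

```text
12.6 F [ 0.05  0.7  -0.6 ] M [0.067 0.568 0.005] 0.0300419386520358 [-36.3   5.5 -30.   31.   21.4  47.6]
moved [-0.0004 -0.0004  0.0004] [0.00012 0.00018 0.00023]
plane x near 0.04333944255445979 0.04330108924266041 handle top 0.04460743650203498
```

View pics/w13.png

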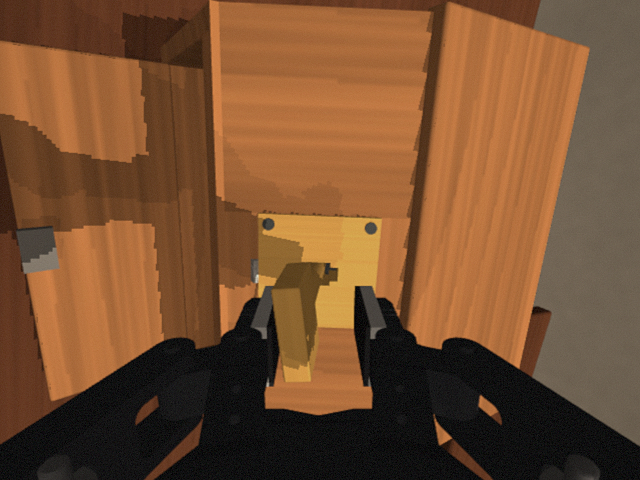

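The key is released, leaning slightly down the slope within its play, and the front is down. I'll centre the open jaws on it and back out along the axis.

>>> step_arm:
  moves:
    - [[0,0,0,0,0,-0.002,0.5],[0,0,0,-0.002,0,-0.003,0.55],[0,0,0,-0.01,0,-0.003,0.55],[0,0,0,-0.025,0,-0.003,0.55],[0,0,0,-0.045,0,-0.003,0.55],[0,0,0,-0.07,0,-0.003,0.55],[0,0,0,-0.1,0,-0.003,0.55],[0,0,0,-0.13,0,-0.003,0.55],[0,0,0,-0.15,0,-0.003,0.55],[0,0,0,-0.15,0,-0.003,0.55],[0,0,0,-0.15,0,-0.003,0.55]]

```text
clock: 13.75
tcp_pos: [0.4964, -0.2046, 0.3085]
orientation: [0.869, -0.054, 0.486, 0.072]
wrist_force: [-0.7, 0.5, -0.6]
finger_gap: 0.0468
```

```bash
python3 st.py w12 w14;  python3 - <<'E'
from h import *
for n in("scene","top"):
    p,d=env.read_camera(n); cv2.imwrite(f"pics/{n}14.png",p[:,:,::-1]); np.save(f"pics/{n}14.npy",d)
    u,v=(180,210) if n=="scene" else (330,180)
    cv2.imwrite(f"pics/{n}14z.png",cv2.resize(p[v:v+130,u:u+170,::-1],None,fx=4.5,fy=4.5,interpolation=2)[:600])
E
```

```text
13.75 F [ 0.22  0.64 -0.86] M [0.019 0.453 0.06 ] 0.04675507108176977 [-44.2  -5.7 -22.1  53.1  24.4  39.7]
moved [-0.0003 -0.0011 -0.001 ] [-0.15034 -0.00022 -0.00268]
plane x near 0.1957627160024312 0.19520845434072961 handle top 0.3667001021828782
```

View pics/w14.png

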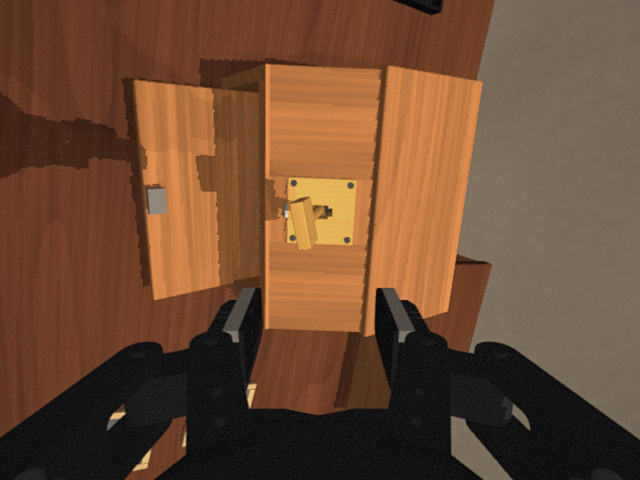

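View pics/scene14z.png

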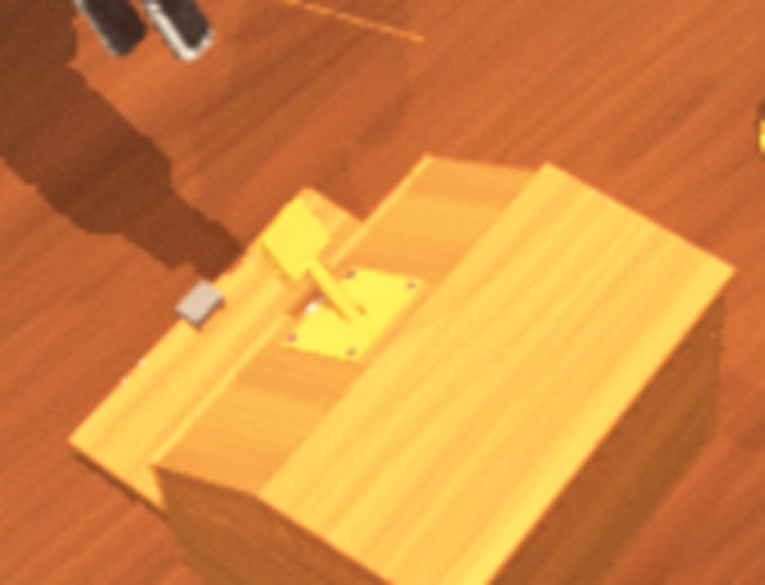

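View pics/top14.png

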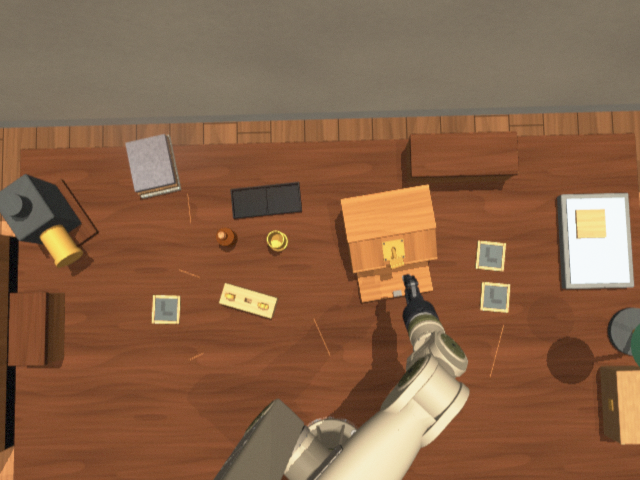

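```bash
python3 - <<'E'
from lk2 import *
f=np.load("pics/w14.npz"); d=f["d"]; p=cv2.imread("pics/w14.png"); cv2.imwrite("pics/w14z.png",cv2.resize(p[165:260,265:375],None,fx=6,fy=6,interpolation=2))
C=cloud("wrist",d,np.eye(4))
m=np.zeros((480,640),bool); m[181:240,290:352]=1; m[190:252,286:335]=0; X=C[m]; c=X.mean(0)
for _ in range(3):
    c=X.mean(0); v=np.linalg.svd(X-c,full_matrices=False)[2]; n=-v[2]*np.sign(v[2][0]); X=X[abs((X-c)@n)<.002]
print("plane",n,(c@n)/n[0],len(X))
h=((C-c)@n); 
for v in range(192,254,4): print(v,[int(round(x*1000)) for x in h[v,284:340:3]])
mm=np.zeros_like(m); mm[185:255,280:345]=1
top=mm&(h>.05)&(h<.075); Y=C[top]; print("top pts",len(Y),Y.mean(0),h[top].min(),h[top].max())
ctr=(Y.max(0)+Y.min(0))/2; print(ctr)
r=cv2.minAreaRect((Y[:,1:]*1000).astype(np.float32)); print(r)
sc=np.array([[293.5,183],[350.5,184.5],[347,239.5],[293,237.5]]); L=ray(sc,n,(c@n)/n[0]); print("screws",L*1e3,L.mean(0)*1e3)
E
```

```text
plane [-0.95412877 -0.18519649 -0.23524572] 0.19973675710795258 173
192 [7, 5, 8, 7, 7, 5, 6, 4, 3, 3, 2, 2, -1, 0, 0, 0, 0, -2, -2]
196 [7, 6, 9, 8, 7, 6, 5, 4, 4, 5, 3, 3, 3, 1, 0, -1, -1, -1, -2]
200 [8, 7, 9, 8, 50, 53, 54, 53, 45, 3, 3, 3, 3, 2, 1, 0, 0, -1, -1]
204 [10, 11, 64, 63, 63, 64, 63, 57, 50, 40, 5, 4, 3, 2, 2, 0, 0, 0, -1]
208 [10, 11, 10, 65, 65, 65, 65, 60, 52, 41, 303, 14, 7, -2, -13, 1, 1, 1, 0]
212 [11, 11, 9, 65, 66, 65, 65, 63, 53, 45, 29, 23, 14, 0, -12, -12, -5, 0, 1]
216 [13, 13, 11, 66, 65, 65, 66, 65, 56, 48, 37, 27, -6, -8, -8, 2, 2, 3, 0]
220 [12, 12, 12, 66, 66, 66, 66, 67, 303, 51, 42, 6, 6, 6, 6, 3, 3, 3, 2]
224 [12, 11, 13, 12, 67, 68, 66, 66, 62, 54, 45, 7, 7, 6, 4, 4, 5, 3, 3]
228 [13, 12, 14, 13, 68, 67, 67, 67, 64, 56, 46, 7, 7, 7, 6, 6, 4, 3, 3]
232 [14, 14, 15, 13, 68, 67, 68, 67, 67, 58, 51, 8, 8, 6, 7, 7, 4, 5, 4]
236 [15, 14, 15, 16, 69, 69, 69, 69, 68, 61, 53, 44, 10, 9, 8, 7, 6, 6, 4]
240 [15, 17, 16, 15, 14, 69, 69, 69, 69, 64, 57, 46, 10, 9, 8, 7, 7, 7, 5]
244 [16, 15, 15, 13, 13, 71, 69, 69, 69, 66, 57, 9, 8, 9, 8, 8, 7, 7, 6]
248 [17, 15, 15, 14, 16, 70, 70, 69, 71, 10, 11, 9, 9, 7, 6, 8, 5, 6, 6]
252 [16, 16, 16, 16, 15, 14, 13, 13, 12, 12, 12, 10, 9, 10, 8, 7, 7, 7, 5]
top pts 895 [ 0.13379662  0.00623287 -0.01022138] 0.050151020329802926 0.07171372227038537
[ 0.13908264  0.00601295 -0.00994916]
((5.551828384399414, -10.360610961914062), (13.413002967834473, 36.419525146484375), 78.9911880493164)
screws [[199.34182839  28.52133671 -20.85155311]
 [186.97906344  28.8111827   29.06217584]
 [197.40165747 -23.47508318  27.95157652]
 [210.29734612 -25.16463628 -23.02171257]] [198.50497386   2.17319999   3.28512167]
```

View pics/w14z.png

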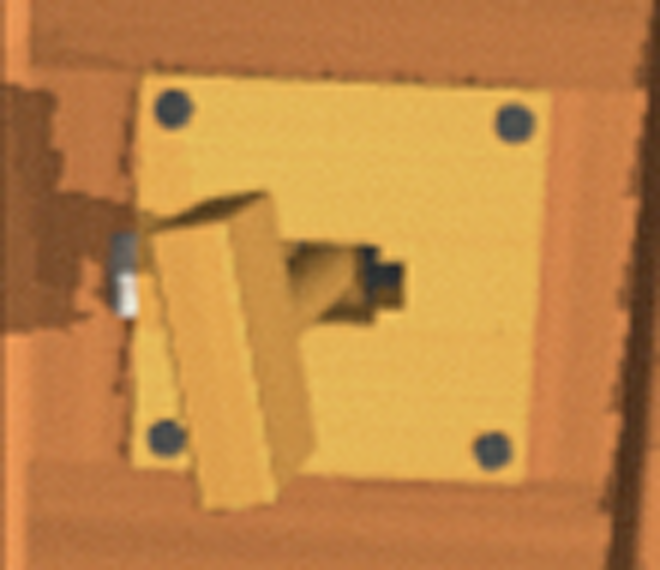

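```bash
python3 - <<'E'
from lk2 import *
f=np.load("pics/w14.npz"); d=f["d"]; T=f["T"]; C=cloud("wrist",d,np.eye(4))
p=cv2.imread("pics/w14.png")
z=lambda a:np.array([[265+x/6-.5+1/12,165+y/6-.5+1/12] for x,y in a])
n=np.array([-1.,0,0])
for u,v in((297,188),(345,190),(345,230),(320,190),(330,240)): print("x at",u,v,np.median(C[v-3:v+4,u-3:u+4,0]))
# plane via RANSAC-free: plate polygon, exclude key
poly=np.zeros((480,640),np.uint8); cv2.fillPoly(poly,[z([(145,80),(540,95),(520,470),(140,460)]).astype(np.int32)],1); poly=cv2.erode(poly,np.ones((3,3)))>0
X=C[poly]; med=np.median(X[:,0]); X=X[abs(X[:,0]-.1955)<.004]
for _ in range(4):
    c=X.mean(0); vv=np.linalg.svd(X-c,full_matrices=False)[2]; nn=-vv[2]*np.sign(vv[2][0]); X=X[abs((X-c)@nn)<.0015]
print("plane",nn,(c@nn)/nn[0],len(X))
x0=(c@nn)/nn[0]; n=nn
L=ray(z([(173,108),(514,123),(492,450),(166,437)]),n,x0); print("screw sides",np.linalg.norm(L-np.roll(L,-1,0),axis=1)*1e3); Lc=L.mean(0); print("lock",Lc*1e3)
# handle top face
tp=np.zeros((480,640),np.uint8); cv2.fillPoly(tp,[z([(155,236),(225,222),(275,495),(205,508)]).astype(np.int32)],1); tp2=cv2.erode(tp,np.ones((3,3)))>0
Y=C[tp2]; Y=Y[abs(Y[:,0]-np.median(Y[:,0]))<.01]; c2=Y.mean(0); m=-np.linalg.svd(Y-c2,full_matrices=False)[2][2]; m*=-np.sign(m[0]); print("handle top n",m,len(Y))
H=ray(z([(155,236),(225,222),(275,495),(205,508)]),m,(c2@m)/m[0]); print("sides",np.linalg.norm(H-np.roll(H,-1,0),axis=1)*1e3); Hc=H.mean(0); print("handle ctr",Hc*1e3,"height",(Hc-Lc)@n*1e3)
seat=Lc-.027*n
def rep(ax,nm):
    tip=Hc-.09*ax; print(nm,"tilt",np.arccos(ax@n),"tip off seat mm",(tip-seat)*1e3,np.linalg.norm(tip-seat)*1e3)
rep(m,"by face normal")
# by assuming pivot: shaft crosses plate where seen; use tilt from handle lateral shift
lat=(Hc-Lc)-((Hc-Lc)@n)*n; print("lateral at top",lat*1e3)
for a in(.1,.15,.2):
    ax=n*np.cos(a)+lat/np.linalg.norm(lat)*np.sin(a); rep(ax,f"assume {a}"); 
    q=Hc-ax*((Hc-Lc)@n)/(ax@n); print("   at plate off",np.linalg.norm(q-Lc)*1e3*np.sign((q-Lc)@lat))
E
```

```text
x at 297 188 0.19346587121100006
x at 345 190 0.19373603053744887
x at 345 230 0.1938001851068869
x at 320 190 0.19380804261733475
x at 330 240 0.19364437346918967
plane [-0.99999466 -0.0029805  -0.00134144] 0.19369226720722066 2661
screw sides [50.01794994 49.97688009 49.85399139 50.1065211 ]
lock [193.67719529   3.52382596   3.40609836]
handle top n [-0.97756844  0.01457556 -0.21011305] 490
sides [ 9.00048539 34.30233049  9.24555593 34.49387067]
handle ctr [131.3620066    5.92179423 -11.80848274] height 62.32811811933153
by face normal tilt 0.21109706278261367 tip off seat mm [-1.33388461  1.00569403  3.65937424] 4.022646948919701
lateral at top [ 1.25965068e-02  2.58373725e+00 -1.51309717e+01]
assume 0.1 tilt 0.09999999999999945 tip off seat mm [ 0.2274788   1.07202736 -6.27386632] 6.368860797075316
   at plate off 9.096317727925005
assume 0.15 tilt 0.15000000000000105 tip off seat mm [-0.33715966  0.31889557 -1.87389387] 1.9305049266238206
   at plate off 5.930015298003018
assume 0.2 tilt 0.2000000000000006 tip off seat mm [-1.12419649 -0.42924077  2.49264327] 2.76791182570714
   at plate off 2.715453983972934
```

```bash
python3 - <<'E'
import cv2
p=cv2.imread("pics/w13.png"); cv2.imwrite("pics/w13z.png",cv2.resize(p[240:400,240:400],None,fx=3.75,fy=3.75,interpolation=2))
E
```

```text
(no output)
```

View pics/w13z.png

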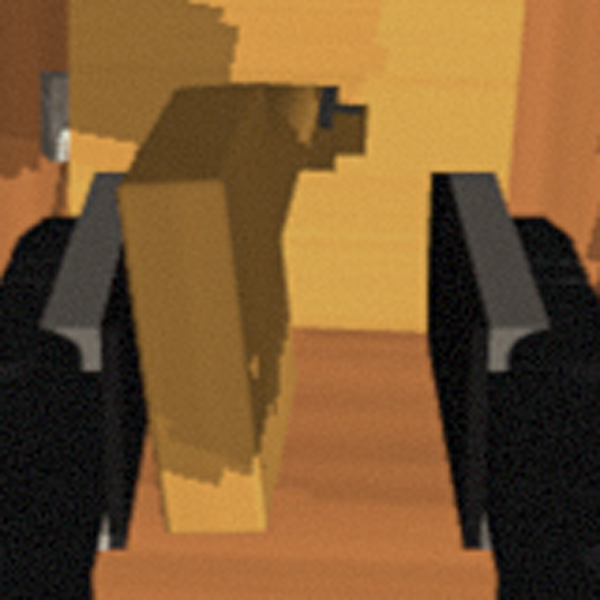

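The lean measures about 0.2 rad, with the tip 3–4 mm off its seat. That is inside the limits but close, so I'll take a nearer look and fit the key's pose properly before handing in.

>>> step_arm:
  moves:
    - [[0,0,0,0.02,0,-0.005,0.55],[0,0,0,0.05,-0.01,-0.01,0.55],[0,0,0,0.06,-0.015,-0.012,0.55],[0,0,0,0.06,-0.015,-0.012,0.55],[0,0,0,0.06,-0.015,-0.012,0.55]]

```text
clock: 14.4
tcp_pos: [0.5197, -0.2157, 0.2494]
orientation: [0.868, -0.052, 0.488, 0.074]
wrist_force: [-0.0, -0.4, 0.1]
finger_gap: 0.0474
```

```bash
python3 st.py w14 w15; python3 - <<'E'
import cv2
p=cv2.imread("pics/w15.png"); cv2.imwrite("pics/w15z.png",cv2.resize(p[150:300,250:400],None,fx=4,fy=4,interpolation=2))
E
```

```text
14.4 F [-0.16 -0.38 -0.01] M [0.007 0.456 0.046] 0.04739982211808048 [-43.1  -1.1 -26.3  44.2  24.   40.7]
moved [0.0008 0.0024 0.004 ] [ 0.06158 -0.01374 -0.01308]
plane x near 0.13422906431107548 0.1341963415097749 handle top 0.13447819576976708
```

View pics/w15z.png

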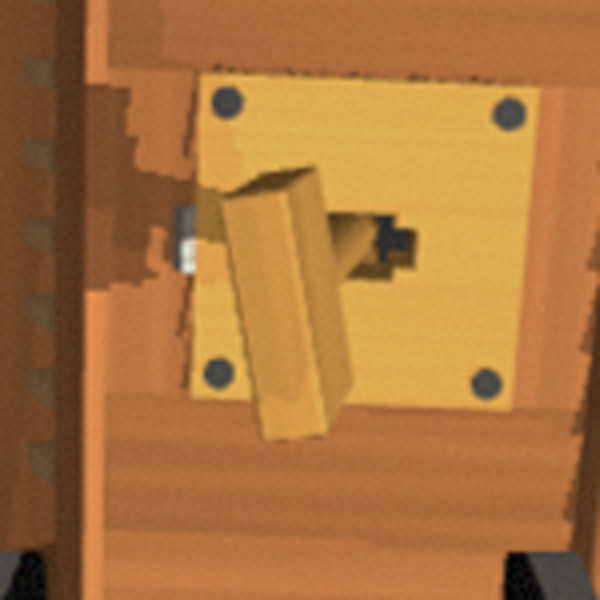

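```bash
python3 - <<'E'
from lk2 import *
def an(name,off,sc,keypx,scr,plate,seedx):
    f=np.load(f"pics/{name}.npz"); d=f["d"]; C=cloud("wrist",d,np.eye(4))
    z=lambda a:np.array([[off[0]+x/sc-.5+.5/sc,off[1]+y/sc-.5+.5/sc] for x,y in a])
    poly=np.zeros((480,640),np.uint8); cv2.fillPoly(poly,[z(plate).astype(np.int32)],1); poly=cv2.erode(poly,np.ones((3,3)))>0
    X=C[poly]; X=X[abs(X[:,0]-seedx)<.004]
    for _ in range(4):
        c=X.mean(0); vv=np.linalg.svd(X-c,full_matrices=False)[2]; n=-vv[2]*np.sign(vv[2][0]); X=X[abs((X-c)@n)<.0015]
    x0=(c@n)/n[0]; L=ray(z(scr),n,x0); print(name,"plane",n.round(4),"screws",(np.linalg.norm(L-np.roll(L,-1,0),axis=1)*1e3).round(2)); Lc=L.mean(0)
    yl=(L[0]+L[3]-L[1]-L[2]); # image left = down slope = -lock x
    lx=-yl/np.linalg.norm(yl)
    obj=np.array([[-5,18,90],[5,18,90],[5,-18,90],[-5,-18,90],[5,18,62],[5,-18,62]],float)*1e-3
    ok,rv,tv=cv2.solvePnP(obj,z(keypx),K,None,flags=cv2.SOLVEPNP_SQPNP); rv,tv=cv2.solvePnPRefineLM(obj,z(keypx),K,None,rv,tv)
    e=cv2.projectPoints(obj,rv,tv,K,None)[0].reshape(-1,2)-z(keypx); print("reproj",abs(e).max().round(2))
    M=np.eye(4); M[:3,:3]=cv2.Rodrigues(rv)[0]; M[:3,3]=tv.ravel(); M=Tc@M
    ax=M[:3,2]; seat=Lc-.027*n; t=(M[:3,3]-seat)
    ly=np.cross(n,lx)
    print("tilt",np.arccos(ax@n).round(3),"lean (lock x,y)",(ax@lx).round(3),(ax@ly).round(3),"tip off (x,y,z) mm",(np.array([t@lx,t@ly,t@n])*1e3).round(2),np.linalg.norm(t)*1e3)
    ky=M[:3,1]; print("key turn from lock x, cw:", -np.arctan2(ky@ly,ky@lx), "mod pi", (-np.arctan2(ky@ly,ky@lx))%np.pi)
an("w15",(250,150),4,[(222,200),(290,187),(328,434),(264,440),(318,168),(353,383)],[(228,102),(509,114),(487,383),(219,374)],[(205,75),(538,88),(512,408),(192,398)],.1342)
an("w14",(265,165),6,[(152,236),(227,222),(276,495),(203,509),(268,192),(315,450)],[(173,108),(514,123),(492,450),(166,437)],[(145,80),(540,95),(520,470),(140,460)],.1937)
E
```

```text
w15 plane [-1.      0.0016 -0.0025] screws [49.9  49.91 50.06 50.29]
reproj 0.51
tilt 0.174 lean (lock x,y) -0.171 0.028 tip off (x,y,z) mm [ 0.03 -1.79 -4.11] 4.482817010460909
key turn from lock x, cw: -1.7730503465202243 mod pi 1.3685423070695688
w14 plane [-1.     -0.0029 -0.0012] screws [50.02 49.98 49.85 50.1 ]
reproj 0.48
tilt 0.17 lean (lock x,y) -0.165 0.037 tip off (x,y,z) mm [ -0.86  -4.09 -10.06] 10.89578387685449
key turn from lock x, cw: -1.787264744513244 mod pi 1.3543279090765492
```

```bash
python3 - <<'E'
from h import *
p,d=env.read_camera("top"); cv2.imwrite("pics/top15.png",p[:,:,::-1]); C=cloud("top",d)
m=np.zeros((480,640),bool); m[278:296,364:384]=1
X=C[m]; c=X.mean(0); 
for _ in range(3):
    c=X.mean(0); n=np.linalg.svd(X-c,full_matrices=False)[2][2]; X=X[abs((X-c)@n)<.004]
n*=np.sign(n[2]); print("front n",n,"opening ~",np.pi/2-np.arctan2(np.hypot(n[0],n[1]),n[2])*np.sign(-(n[0])) ,c,len(X))
a=np.load("pics/top0.npy"); 
for t in("bottle","tube","carrier","slide_a","key_round","key_trefoil"):
    print(t,[(np.round(r["confidence"],2),np.round(r["uv"])) for r in env.boxes_of("top",t)[:3]])
q=cv2.imread("pics/top0.png"); df=cv2.absdiff(q,p[:,:,::-1].copy()).max(2); print("diff px stand/tube/bottle/carrier region",(df[180:325,140:310]>60).sum(),"slides",(df[235:315,470:515]>60).sum())
s=env.get_state(); print(s['clock'],s['qvel'].round(4),s['wrist_force'])
E
```

```text
front n [ 0.14476025 -0.01867907  0.98929043] opening ~ 1.7172800264493377 [ 0.49581346 -0.13794048  0.03022485] 245
bottle [(np.float64(0.65), array([225., 235.])), (np.float64(0.51), array([395., 259.]))]
tube [(np.float64(0.64), array([279., 242.]))]
carrier []
slide_a [(np.float64(0.83), array([495., 296.])), (np.float64(0.77), array([493., 257.])), (np.float64(0.63), array([168., 307.]))]
key_round [(np.float64(0.61), array([229., 293.]))]
key_trefoil [(np.float64(0.64), array([168., 305.])), (np.float64(0.63), array([263., 303.]))]
diff px stand/tube/bottle/carrier region 32 slides 0
14.8 [ 0.0011  0.0025 -0.0034 -0.0005 -0.0021 -0.0002] [ 0.27204528  0.53736817 -0.26834597]
```

The front's inner face normal gives an opening of about 1.43 rad. The key is at rest, leaning about 0.17 rad and turned about 1.36 rad. Nothing else on the ledge has changed, so I'm handing in.

```bash
python3 - <<'E'
from workcell import env
print(env.hand_in())
E
```

```text
the job is handed in; nothing more can be done
None
```

I took the bar-handled key from the middle slot, pushed it home in the lock and turned it about 1.54 rad clockwise. The drawer front dropped open, so I let go, backed the gripper off and handed the job in at 14.8 s. `hand_in()` gives no verdict.

**Insertion:** I felt no jamming. The key was about 27 mm deep and wrist forces stayed around 4–5 N.

**Last checks:**
- **Drawer front:** open about 1.43 rad, against the 1.3 needed.
- **Key turn:** it settled at about 1.36 rad after I let go. With 0.2 rad of play the barrel should be at 1.16 rad or more.
- **Key lean:** released, it leans down the slope within the lock's play. Fits from two pictures gave 0.17 rad and a rougher measure gave 0.21, against a limit of 0.25.
- **Other things:** the stand, the other two keys, tube, bottle, carrier and slides show no real change from the first top picture. The detector missed the carrier in the last picture, so for that I rely on comparing the pictures.
- **Gripper:** it stood clear of the key and was touching nothing.

**Where the checks disagreed:** the tip's distance from its seat is uncertain, and the limit is 4.5 mm. The depth-based estimate was 4.0 mm. The pose fits gave 4.5 and 10.9 mm, but both put the tip below the lock floor, so I discounted them. Taking the fitted lean together with the handle height, I expect 1–3.5 mm, so this has the least margin.

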